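# Make up an order of tesserae jars to weight on a spring scale

### The job

An order of blue tesserae is being made up by weight on the dial scale, and some jars, in its carrier and on the bench, have fallen over. Stand up the fallen jars, take the red jar out of the carrier, and add or take out blue jars until the needle comes to rest in the green sector; in the end every jar stands upright, in the carrier's lane or on the open bench, and the pen has been left where it lies.

Things in the scene. Friction and masses are not known exactly. Their poses are not given: they have to be found in the camera images.
- jar_a: square clear jar with a round screw cap, black cap, filled to the top with blue glass tesserae; flat-sided body 44x44x62 mm, cap 40 mm wide, 78 mm tall over all. Origin: centre of the underside, z through the cap, x and y square to the flat sides. It weighs 148 to 192 g; not known beforehand. Starts upright in the carrier. May be absent.
- jar_b: square clear jar with a round screw cap, black cap, filled to the top with blue glass tesserae; flat-sided body 44x44x62 mm, cap 40 mm wide, 78 mm tall over all. Origin: centre of the underside, z through the cap, x and y square to the flat sides. It weighs 148 to 192 g; not known beforehand. Starts fallen over in the carrier, cap towards the carrier's +y end, on a flat side. May be absent.
- jar_c: square clear jar with a round screw cap, black cap, filled to the top with blue glass tesserae; flat-sided body 44x44x62 mm, cap 40 mm wide, 78 mm tall over all. Origin: centre of the underside, z through the cap, x and y square to the flat sides. It weighs 148 to 192 g; not known beforehand. Starts fallen over in the carrier, cap towards the carrier's -y end, on a flat side. May be absent.
- jar_d: square clear jar with a round screw cap, black cap, filled to the top with blue glass tesserae; flat-sided body 44x44x62 mm, cap 40 mm wide, 78 mm tall over all. Origin: centre of the underside, z through the cap, x and y square to the flat sides. It weighs 148 to 192 g; not known beforehand. Starts upright on the open bench, in a row near the robot (fixed clutter begins left of y = 0.18).
- jar_e: square clear jar with a round screw cap, black cap, filled to the top with blue glass tesserae; flat-sided body 44x44x62 mm, cap 40 mm wide, 78 mm tall over all. Origin: centre of the underside, z through the cap, x and y square to the flat sides. It weighs 148 to 192 g; not known beforehand. Starts upright on the open bench, in a row near the robot (fixed clutter begins left of y = 0.18).
- jar_f: square clear jar with a round screw cap, black cap, filled to the top with blue glass tesserae; flat-sided body 44x44x62 mm, cap 40 mm wide, 78 mm tall over all. Origin: centre of the underside, z through the cap, x and y square to the flat sides. It weighs 148 to 192 g; not known beforehand. Starts fallen over on the bench, cap towards the robot's left (+y), on a flat side. The bench ends at x = 0.62 and a chair back stands beyond it.
- jar_p: square clear jar with a round screw cap, white cap, a third full of blue glass tesserae; flat-sided body 44x44x62 mm, cap 40 mm wide, 78 mm tall over all. Origin: centre of the underside, z through the cap, x and y square to the flat sides. It weighs 55 to 73 g; not known beforehand. Starts upright on the open bench, in a row near the robot (fixed clutter begins left of y = 0.18). May be absent.
- jar_q: square clear jar with a round screw cap, white cap, a third full of blue glass tesserae; flat-sided body 44x44x62 mm, cap 40 mm wide, 78 mm tall over all. Origin: centre of the underside, z through the cap, x and y square to the flat sides. It weighs 55 to 73 g; not known beforehand. Starts fallen over on the bench, cap towards the robot's left (+y), on a flat side. The bench ends at x = 0.62 and a chair back stands beyond it. May be absent.
- jar_r: square clear jar with a round screw cap, white cap, a third full of blue glass tesserae; flat-sided body 44x44x62 mm, cap 40 mm wide, 78 mm tall over all. Origin: centre of the underside, z through the cap, x and y square to the flat sides. It weighs 55 to 73 g; not known beforehand. Starts upright on the open bench, in a row near the robot (fixed clutter begins left of y = 0.18). May be absent.
- jar_x: square clear jar with a round screw cap, black cap, filled to the top with red glass tesserae; flat-sided body 44x44x62 mm, cap 40 mm wide, 78 mm tall over all. Origin: centre of the underside, z through the cap, x and y square to the flat sides. It weighs 148 to 192 g; not known beforehand. Starts upright in the carrier, where it does not belong.
- needle (a joint): red needle of the spring scale's dial, rad, 0 at twelve o'clock with nothing in the carrier, growing clockwise as the carrier sinks; the green sector of the dial runs from 2.92 to 3.225, at six o'clock. Each 100 g in the carrier turns it 0.384 rad (so the sector is about 760 to 840 g) and lowers the carrier 4.27 mm (11.1 mm per rad); it settles within 1 s; the carrier meets its stop at 4.5.
- carrier_floor (a point): centre of the upper side of the carrier's floor: a steel tray, the lane for the jars, inside 62 mm (x) by 336 mm (y), floor 4 mm thick, with a lip 12 mm high and 4 mm thick all round, riding on the spring scale. z up. It sinks with the load: 98 mm above the bench when empty, about 64 mm in the green. The scale's green body below it is 125 mm (x) by 230 mm (y) and 45 mm high; its dial drum stands in front (-x), to 165 mm from the carrier's middle and 85 mm high.
- pen: black marker pen, 138x23x16 mm, lying on the bench (origin at the centre of its underside); a bystander
Not all that is in view belongs to the job. Leave any turquoise look-alike of the jar_b alone.

How it is judged (in metres and radians):
At the end, for the whole second after the job is handed in: The needle rests between 2.92 and 3.225 rad (the green sector); every jar present stands upright (within 0.12 rad) and still, the red one on the bench, each other one either flat on the carrier's floor (within 5 mm of its height, inside the lips) or on the bench (within 5 mm of its height) (value of joint needle between 2.92 and 3.225 rad and velocity of joint needle between -0.15 and 0.15 rad/s and angle between each of jar_a, jar_b, jar_c, jar_d, jar_e, jar_f, jar_p, jar_q, jar_r, jar_x's own z axis and vertical below 0.12 rad and linear speed of each of jar_a, jar_b, jar_c, jar_d, jar_e, jar_f, jar_p, jar_q, jar_r, jar_x below 0.02 m/s and ((x of jar_a in the frame of carrier_floor between -0.025 and 0.025 m and y of jar_a in the frame of carrier_floor between -0.163 and 0.163 m and z of jar_a in the frame of carrier_floor between -0.005 and 0.005 m) or height (world z) of jar_a between -0.005 and 0.005 m) and ((x of jar_b in the frame of carrier_floor between -0.025 and 0.025 m and y of jar_b in the frame of carrier_floor between -0.163 and 0.163 m and z of jar_b in the frame of carrier_floor between -0.005 and 0.005 m) or height (world z) of jar_b between -0.005 and 0.005 m) and ((x of jar_c in the frame of carrier_floor between -0.025 and 0.025 m and y of jar_c in the frame of carrier_floor between -0.163 and 0.163 m and z of jar_c in the frame of carrier_floor between -0.005 and 0.005 m) or height (world z) of jar_c between -0.005 and 0.005 m) and ((x of jar_d in the frame of carrier_floor between -0.025 and 0.025 m and y of jar_d in the frame of carrier_floor between -0.163 and 0.163 m and z of jar_d in the frame of carrier_floor between -0.005 and 0.005 m) or height (world z) of jar_d between -0.005 and 0.005 m) and ((x of jar_e in the frame of carrier_floor between -0.025 and 0.025 m and y of jar_e in the frame of carrier_floor between -0.163 and 0.163 m and z of jar_e in the frame of carrier_floor between -0.005 and 0.005 m) or height (world z) of jar_e between -0.005 and 0.005 m) and ((x of jar_f in the frame of carrier_floor between -0.025 and 0.025 m and y of jar_f in the frame of carrier_floor between -0.163 and 0.163 m and z of jar_f in the frame of carrier_floor between -0.005 and 0.005 m) or height (world z) of jar_f between -0.005 and 0.005 m) and ((x of jar_p in the frame of carrier_floor between -0.025 and 0.025 m and y of jar_p in the frame of carrier_floor between -0.163 and 0.163 m and z of jar_p in the frame of carrier_floor between -0.005 and 0.005 m) or height (world z) of jar_p between -0.005 and 0.005 m) and ((x of jar_q in the frame of carrier_floor between -0.025 and 0.025 m and y of jar_q in the frame of carrier_floor between -0.163 and 0.163 m and z of jar_q in the frame of carrier_floor between -0.005 and 0.005 m) or height (world z) of jar_q between -0.005 and 0.005 m) and ((x of jar_r in the frame of carrier_floor between -0.025 and 0.025 m and y of jar_r in the frame of carrier_floor between -0.163 and 0.163 m and z of jar_r in the frame of carrier_floor between -0.005 and 0.005 m) or height (world z) of jar_r between -0.005 and 0.005 m) and height (world z) of jar_x between -0.005 and 0.005 m); the robot touches nothing.
It fails at once if the pen is moved more than 3 cm (distance of pen from where it was at the start of the episode above 0.03 m).
Of jar_a, jar_b, jar_c only 2 to 3 are there at a start; the rules pass over those that are not, and their reading is None.
Of jar_p, jar_q, jar_r only 2 to 3 are there at a start; the rules pass over those that are not, and their reading is None.
At some moment in a run one of jar_p, jar_r may be knocked a few centimetres aside while the robot is not near it.
It also fails if it takes over 210 s, if anything falls off the work surface, if the arm or the gripper's body presses on something with over 40 N, if the wrist force passes 120 N, or if a joint passes its speed limit or range.

### The arm

A 6-joint arm with a two-finger parallel gripper is mounted at the origin on the work surface; the furniture and walls round the work are solid. World frame = base frame: x ahead of the robot, y to its left, z up, the work surface at z = 0. Lengths are in mm, angles in rad, forces in N, time in s.
With the tool pointing down it reaches from about 350 to 925 mm from the base axis. Payload 6.4 kg.
Tool frame: the origin (TCP) lies at the very end of the fingers, on their centre line; the grasp point (between the pads) lies 19 mm behind it; z points along the fingers, y is the line along which they close (so a half turn about z gives the same grasp; the last joint's range is limited). The gripper opens to 94 mm and grips with 3 to 60 N. Pads are 16 mm wide; open, the fingers measure 119 mm over their backs; the gripper's body (75 mm by 177 mm) begins 78 mm behind the grasp point.
Start: joints at [1.12, 0.245, 1.558, -0, 1.339, -0.174], TCP at [177.628, 625.27, 205.455] pointing down, gripper open.
Joint ranges: [-3.13, 3.13], [-1.02, 2.26], [0.13, 2.54], [-0.95, 4.09], [0.21, 2.88], [-2.74, 2.74]. Speed limits (rad/s): [2.57, 2.57, 3.14, 3.14, 3.14, 3.14].

### API

Orientations are given as a 3x3 rotation matrix whose columns are the frame's x, y, z axes.
In Python, from station import manip, viewer gives the robot as it stands.
- The arm moves only by the tool move_arm, never from a script. Its arguments are lists of equal length, an entry for each row: "jaw": the opening, from -1 (shut) to 1 (fully open); "travel": the shift along the world's x, y, z as a fraction of full scale, a list of three; "twist": the turn, a rotation vector about the world's x, y, z as a fraction of full scale, a list of three. A call has 1 to 20 rows; each row is the pose to reach, as a shift and turn from the pose commanded when the call began; what a row does not reach only later rows make up. Full scale, the value 1, is 0.12 m for a shift and 30 degrees for a turn. A row lasts 1/10 s, in which the tool goes at most 50 mm and 8.59 degrees, less where a joint would pass 70% of its speed; a pose out of reach is approached as far as the arm can. A call with a number of a shift or a turn outside -1 to 1 is refused whole. A call with a gripper value outside its range is refused whole. The fingers move at their own pace and stop on an object; "squeeze" is the grip in N (left out, the last holds). Time passes only in rows, so rows that repeat a pose let the fingers close. It gives the time, the measured TCP pose, the force, the opening and the grip force at its end, in the units of the state.
- manip.get_state(): the state, without advancing time (a new reading comes with each control period).
- viewer.snapshot(name): name is "scene" or "top" or "wrist"; returns a dict with "img" (420x560x3 uint8, red, green, blue), "intrinsics" (3x3 intrinsics, pixels), "world_from_camera" (4x4, takes a point from camera to world coordinates); the wrist camera has in their place "T_tool_cam" (4x4, takes a point from camera to tool coordinates, whose origin is the TCP and whose axes are the flange's). Camera axes: x right, y down, z forward; pixel columns grow to the right and rows downward; lengths in mm; the calibration is good to about 2 mm. A picture is of the moment at which its call begins: read the wrist's pose just before it. There is no depth.
- manip.close_job(): hands the job in; it is judged then, once.
The state is a dict: "time": time; "joint_pos": joint angles; "joint_vel": joint speeds; "tau": joint torques, N m; "tool_pos": TCP position; "tool_rot": TCP orientation; "force": force on the tool from outside, world axes, zero at the start; "moment": the same for the moment, N m; "gripper_width": opening from 0.0 (shut) to 1.0 (fully open); "finger_force": force on a finger pad.
Only numpy, scipy, OpenCV 4.12 (cv2) and the standard library are available. Lean on these libraries where they do the work, as an engineer would, in place of code of your own. Each camera call takes 0.05 s, during which the arm holds its last target. There are 200 camera calls.

## Working session

There is one attempt and no reset: what is moved stays moved. The work goes in short steps, Python scripts to look and compute and a tool call to move; the robot and the scene stay as the last step left them, time stands still between calls to the robot, and variables do not carry over. Pictures are saved under pics/ and viewed, at most 14 in all, crops included, and the job is handed in when it is done.

Besides the shell and the picture viewer there is one more tool, called after "Call:" by a JSON object that holds its "op" and its "data", one argument or row to a line. move_arm: Moves the arm, as the interface text tells. Its arguments: {"type":"object","properties":{"jaw":{"type":"array"},"travel":{"type":"array"},"twist":{"type":"array"},"squeeze":{"type":"number"}},"required":["jaw","travel","twist"]}

```bash
mkdir -p pics; ls
cat > h.py <<'E'
from station import manip, viewer
import numpy as np, cv2
def snap(n,f=None):
    st=manip.get_state(); s=viewer.snapshot(n)
    K=np.array(s["intrinsics"]); 
    if n=="wrist":
        T=np.eye(4);T[:3,:3]=np.array(st["tool_rot"]);T[:3,3]=st["tool_pos"];T=T@np.array(s["T_tool_cam"])
    else: T=np.array(s["world_from_camera"])
    if f: cv2.imwrite("pics/"+f,s["img"][:,:,::-1])
    return s["img"],K,T
def ray(K,T,u,v,z):
    d=T[:3,:3]@np.linalg.solve(K,[u,v,1.]);o=T[:3,3]
    return np.round(o+d*(z-o[2])/d[2],1)
def proj(K,T,p):
    c=np.linalg.inv(T)@np.append(p,1.);q=K@c[:3];return np.round(q[:2]/q[2],1)
E
python3 - <<'E'
from h import *
for n in("scene","top"):
    i,K,T=snap(n,n+"0.png"); print(n,K.tolist(),T.round(3).tolist())
    np.savez(n+".npz",K=K,T=T)
s=manip.get_state();print(s)
E
```

```text
pics
scene [[396.13101675671186, 0.0, 278.91247297890214], [0.0, 396.13101675671186, 209.39309599967856], [0.0, 0.0, 1.0]] [[0.477, -0.448, 0.756, -203.341], [-0.879, -0.234, 0.416, -570.104], [-0.01, -0.863, -0.506, 553.737], [0.0, 0.0, 0.0, 1.0]]
top [[464.32654960083755, 0.0, 276.68822207825195], [0.0, 464.32654960083755, 205.89017292114409], [0.0, 0.0, 1.0]] [[-0.025, -0.987, 0.156, 301.49], [-1.0, 0.026, 0.005, -199.378], [-0.009, -0.156, -0.988, 1205.578], [0.0, 0.0, 0.0, 1.0]]
{'time': 0.1, 'joint_pos': array([ 1.11991018e+00,  2.45731645e-01,  1.55885754e+00,  5.97687056e-06,
        1.33868190e+00, -1.74089481e-01]), 'joint_vel': array([-0.00112764, -0.0015221 , -0.00424   , -0.0003178 , -0.00058837,
        0.00133766]), 'tau': array([ 4.30146938e-04, -4.16910303e+01, -3.15526521e+01,  6.87431940e-02,
        3.08695994e-02, -5.39220184e-05]), 'tool_pos': array([177.38423169, 624.78487299, 204.48218303]), 'tool_rot': array([[-9.61935280e-01,  2.73276372e-01, -7.36630435e-04],
       [ 2.73277204e-01,  9.61934143e-01, -1.50814899e-03],
       [ 2.96448482e-04, -1.65204603e-03, -9.99998591e-01]]), 'force': array([ 0.90859201, -0.19113632, -0.68116867]), 'moment': array([-0.01175912, -0.01098076, -0.02089267]), 'finger_force': 0.0, 'gripper_width': 0.9996914016237145}
```

View pics/top0.png

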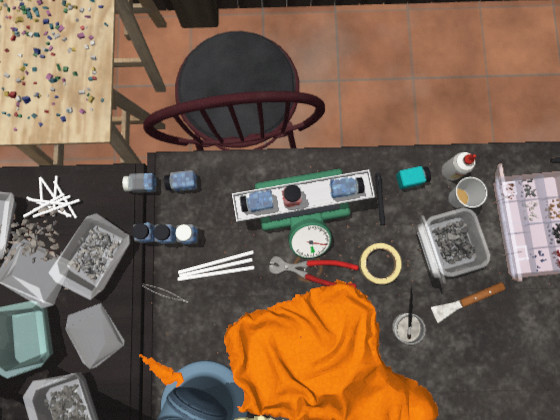

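View pics/scene0.png

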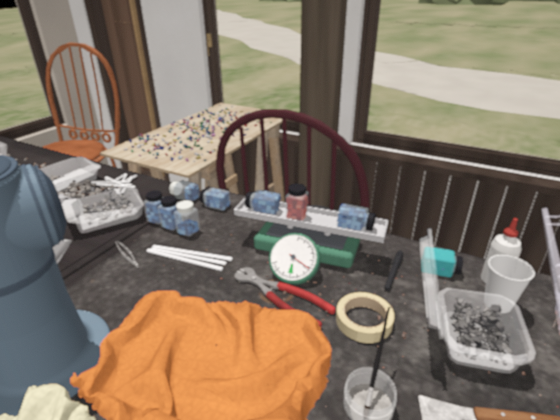

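Top view: row of 3 upright jars (142–187, 233), fallen q (138,182) and f (183,181), carrier with fallen b (260,200), red x (292,195), fallen c (345,187). Pen is at (381,200), and jar_a is absent. Next: an enlarged crop and measurements.

Run:
```python
from h import *
i=cv2.imread("pics/top0.png");c=cv2.resize(i[140:290,110:400],None,fx=2.75,fy=2.75,interpolation=cv2.INTER_CUBIC);cv2.imwrite("pics/c0.png",c)
d=np.load("top.npz");K,T=d["K"],d["T"]
for n,u,v,z in [("row1",142,232,78),("row2",164,232,78),("row3",187,232,78),("q",140,182,44),("qcap",127,182,22),("f",186,181,44),("fcap",172,181,22),("b",260,201,120),("bcap",245,205,100),("x",292,194,155),("c",345,187,120),("ccap",360,184,100),("carrL",235,207,85),("carrR",373,183,85),("pen0",380,176,10),("pen1",383,223,10),("edge",300,150,0),("chairarc",235,98,0),("chair",300,120,0)]:
    print(n,ray(K,T,u,v,z))
```

```text
row1 [423.6 137.   78. ]
row2 [422.2  83.2  78. ]
row3 [420.7  26.9  78. ]
q [556.  154.9  44. ]
qcap [561.7 195.6  22. ]
f [555.4  36.9  44. ]
fcap [561.2  78.   22. ]
b [ 485.6 -154.5  120. ]
bcap [ 480.2 -117.3  100. ]
x [ 494.  -229.9  155. ]
c [ 514.  -357.4  120. ]
ccap [ 524.3 -397.   100. ]
carrL [478.3 -91.7  85. ]
carrR [ 529.  -431.7   85. ]
pen0 [ 562.5 -466.7   10. ]
pen1 [ 438.1 -467.    10. ]
edge [ 641.6 -259.4    0. ]
chairarc [792.9 -86.9   0. ]
chair [ 725.3 -262.2    0. ]
```

View pics/c0.png

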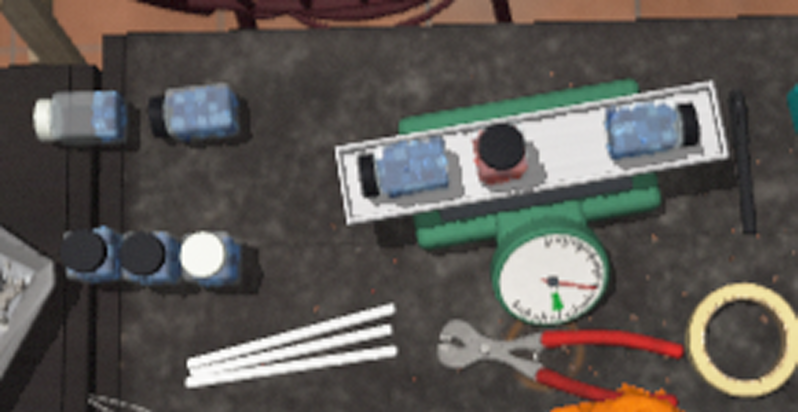

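Call:
{"op": "move_arm", "data": {
  "jaw": [1, 1, 1, 1, 1, 1, 1],
  "travel": [
    [0.4, -0.4, 0.2],
    [0.8, -0.8, 0.4],
    [1, -1, 0.4],
    [1, -1, 0.4],
    [1, -1, 0.4],
    [1, -1, 0.4],
    [1, -1, 0.4]
  ],
  "twist": [
    [0, 0, 0],
    [0, 0, 0],
    [0, 0, 0],
    [0.3, 0, 0],
    [0.6, 0, 0],
    [0.6, 0, 0],
    [0.6, 0, 0]
  ]
}}

```text
time: 0.8
tool_pos: [297.5, 504.5, 253.1]
tool_rot: [[-0.962, 0.274, -0.0], [0.261, 0.915, 0.307], [0.085, 0.295, -0.952]]
force: [0.1, -0.3, 0.0]
gripper_width: 1.002
finger_force: 0.0
```

Run:
```python
from h import *
np.set_printoptions(precision=3,suppress=True)
s=manip.get_state();print(s["time"],s["joint_pos"],s["tool_pos"],s["tool_rot"])
```

```text
0.8 [ 0.732 -0.108  1.867  0.25   1.182 -0.633] [297.542 504.528 253.059] [[-0.962  0.274 -0.   ]
 [ 0.261  0.915  0.307]
 [ 0.085  0.295 -0.952]]
```

The crop shows the carrier turned about 8.5° with its centre near (504,-262). The measured size is 344 mm, as given. The needle at crop (597,287) reads about 1.75 rad. I'll write a waypoint planner that gives the move numbers.

```bash
cat >> h.py <<'E'
from scipy.spatial.transform import Rotation as Ro
def rot(a,t):
    a,t=np.radians([a,t]);y=np.array([np.cos(a),np.sin(a),0]);R=np.c_[[-np.sin(a),np.cos(a),0],y,[0,0,-1]]
    return Ro.from_rotvec(y*t)*Ro.from_matrix(R)
def plan(*wps,p=None,R=None):
    """wps: (x,y,z,closing yaw deg,tilt deg); prints the calls"""
    st=manip.get_state()
    if p is None: p=np.array(st["tool_pos"]);R=Ro.from_matrix(st["tool_rot"])
    for w in wps:
        q=np.array(w[:3],float);Q=rot(*w[3:5]);dr=(Q*R.inv()).as_rotvec();dp=q-p
        n=max(1,int(np.ceil(max(abs(dp).max()/119.9,np.abs(dr).max()/np.radians(29.9)))))
        print(w)
        for k in range(n):
            a=np.round(dp/n/120,3);b=np.round(np.degrees(dr/n)/30,3)
            rows=int(max(np.ceil(np.linalg.norm(dp/n)/50),np.ceil(np.degrees(np.linalg.norm(dr/n))/8.5)))+1
            print("  t",a.tolist(),"w",b.tolist(),"rows",rows)
        p,R=q,Q
E
python3 - <<'E'
from h import *
plan((460,-190,330,8.5,0))
d0=np.load("top.npz");d1=np.load("scene.npz")
A=[];B=[]
for d,u in((d0,(238,98)),(d1,(290,113))):
    r=d["T"][:3,:3]@np.linalg.solve(d["K"],[*u,1.]);r/=np.linalg.norm(r);M=np.eye(3)-np.outer(r,r);A.append(M);B.append(M@d["T"][:3,3])
print("chair",np.linalg.solve(sum(A),sum(B)))
E
```

```text
(460, -190, 330, 8.5, 0)
  t [0.226, -0.965, 0.107] w [-0.088, 0.057, -0.361] rows 4
  t [0.226, -0.965, 0.107] w [-0.088, 0.057, -0.361] rows 4
  t [0.226, -0.965, 0.107] w [-0.088, 0.057, -0.361] rows 4
  t [0.226, -0.965, 0.107] w [-0.088, 0.057, -0.361] rows 4
  t [0.226, -0.965, 0.107] w [-0.088, 0.057, -0.361] rows 4
  t [0.226, -0.965, 0.107] w [-0.088, 0.057, -0.361] rows 4
chair [ 688.82155387 -115.88598688  253.26935397]
```

Call:
{"op": "move_arm", "data": {
  "jaw": [1, 1, 1, 1],
  "travel": [
    [0.226, -0.965, 0.107],
    [0.226, -0.965, 0.107],
    [0.226, -0.965, 0.107],
    [0.226, -0.965, 0.107]
  ],
  "twist": [
    [-0.088, 0.057, -0.361],
    [-0.088, 0.057, -0.361],
    [-0.088, 0.057, -0.361],
    [-0.088, 0.057, -0.361]
  ]
}}

```text
time: 1.2
tool_pos: [325.7, 389.4, 267.5]
tool_rot: [[-0.893, 0.45, 0.027], [0.441, 0.859, 0.262], [0.094, 0.245, -0.965]]
force: [0.1, 0.8, -0.1]
gripper_width: 1.0
finger_force: 0.0
```

Call:
{"op": "move_arm", "data": {
  "jaw": [1, 1, 1, 1],
  "travel": [
    [0.226, -0.965, 0.107],
    [0.226, -0.965, 0.107],
    [0.226, -0.965, 0.107],
    [0.226, -0.965, 0.107]
  ],
  "twist": [
    [-0.088, 0.057, -0.361],
    [-0.088, 0.057, -0.361],
    [-0.088, 0.057, -0.361],
    [-0.088, 0.057, -0.361]
  ]
}}

```text
time: 1.6
tool_pos: [352.9, 273.6, 280.1]
tool_rot: [[-0.79, 0.612, 0.042], [0.605, 0.768, 0.211], [0.096, 0.192, -0.977]]
force: [0.9, -0.0, 0.4]
gripper_width: 1.003
finger_force: 0.0
```

Call:
{"op": "move_arm", "data": {
  "jaw": [1, 1, 1, 1],
  "travel": [
    [0.226, -0.965, 0.107],
    [0.226, -0.965, 0.107],
    [0.226, -0.965, 0.107],
    [0.226, -0.965, 0.107]
  ],
  "twist": [
    [-0.088, 0.057, -0.361],
    [-0.088, 0.057, -0.361],
    [-0.088, 0.057, -0.361],
    [-0.088, 0.057, -0.361]
  ]
}}

```text
time: 2.0
tool_pos: [380.0, 157.9, 292.5]
tool_rot: [[-0.659, 0.751, 0.047], [0.747, 0.646, 0.157], [0.087, 0.139, -0.986]]
force: [-0.2, -0.5, 0.3]
gripper_width: 1.0
finger_force: 0.0
```

Call:
{"op": "move_arm", "data": {
  "jaw": [1, 1, 1, 1],
  "travel": [
    [0.226, -0.965, 0.107],
    [0.226, -0.965, 0.107],
    [0.226, -0.965, 0.107],
    [0.226, -0.965, 0.107]
  ],
  "twist": [
    [-0.088, 0.057, -0.361],
    [-0.088, 0.057, -0.361],
    [-0.088, 0.057, -0.361],
    [-0.088, 0.057, -0.361]
  ]
}}

```text
time: 2.4
tool_pos: [407.1, 42.3, 304.8]
tool_rot: [[-0.505, 0.862, 0.041], [0.861, 0.499, 0.103], [0.069, 0.088, -0.994]]
force: [-0.3, 0.7, -0.6]
gripper_width: 0.998
finger_force: 0.0
```

Run:
```python
from h import *
i,K,T=snap("wrist","w0.png"); np.savez("w0.npz",K=K,T=T);print(K.tolist(),T.round(2).tolist()); plan((470,-230,330,8.5,0))
```

```text
[[312.70098807640517, 0.0, 277.9881991295885], [0.0, 312.70098807640517, 212.04919285877685], [0.0, 0.0, 1.0]] [[0.86, 0.48, 0.17, 362.51], [0.5, -0.86, -0.12, 87.91], [0.09, 0.19, -0.98, 489.09], [0.0, 0.0, 0.0, 1.0]]
(470, -230, 330, 8.5, 0)
  t [0.176, -0.759, 0.071] w [-0.061, 0.038, -0.242] rows 3
  t [0.176, -0.759, 0.071] w [-0.061, 0.038, -0.242] rows 3
  t [0.176, -0.759, 0.071] w [-0.061, 0.038, -0.242] rows 3
```

View pics/w0.png

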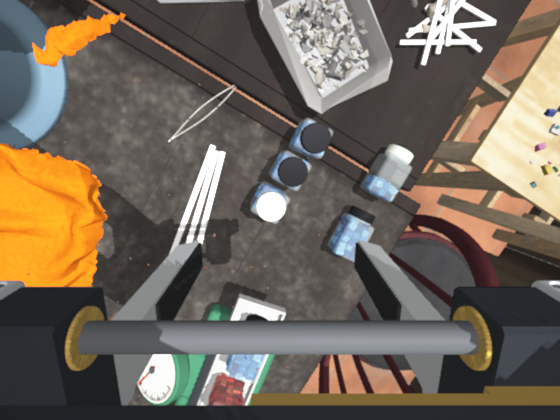

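Wrist view: row caps at (314,138), (290,172) and (270,204); q body (382,187) with cap (398,156); f body (351,235) with cap (362,214). I'll check these against the top view.

Run:
```python
from h import *
d=np.load("w0.npz");K,T=d["K"],d["T"]
for n,u,v,z in [("row1",314,138,78),("row2",290,172,78),("row3",270,204,78),("q",388,172,22),("qcap",399,154,22),("f",351,236,44),("fcap",363,213,22)]: print(n,ray(K,T,u,v,z))
```

```text
row1 [425.9 144.2  78. ]
row2 [421.   90.8  78. ]
row3 [419.1  40.9  78. ]
q [560.7 166.5  22. ]
qcap [560.5 197.8  22. ]
f [555.1  54.3  44. ]
fcap [561.3  93.3  22. ]
```

Call:
{"op": "move_arm", "data": {
  "jaw": [1, 1, 1],
  "travel": [
    [0.176, -0.759, 0.071],
    [0.176, -0.759, 0.071],
    [0.176, -0.759, 0.071]
  ],
  "twist": [
    [-0.061, 0.038, -0.242],
    [-0.061, 0.038, -0.242],
    [-0.061, 0.038, -0.242]
  ]
}}

```text
time: 2.75
tool_pos: [428.3, -49.9, 313.2]
tool_rot: [[-0.39, 0.92, 0.032], [0.919, 0.388, 0.066], [0.049, 0.056, -0.997]]
force: [-0.1, 0.2, 0.2]
gripper_width: 0.998
finger_force: 0.0
```

Call:
{"op": "move_arm", "data": {
  "jaw": [1, 1, 1],
  "travel": [
    [0.176, -0.759, 0.071],
    [0.176, -0.759, 0.071],
    [0.176, -0.759, 0.071]
  ],
  "twist": [
    [-0.061, 0.038, -0.242],
    [-0.061, 0.038, -0.242],
    [-0.061, 0.038, -0.242]
  ]
}}

```text
time: 3.05
tool_pos: [449.6, -140.7, 321.5]
tool_rot: [[-0.271, 0.962, 0.018], [0.962, 0.27, 0.032], [0.025, 0.026, -0.999]]
force: [-0.5, 0.3, 0.1]
gripper_width: 1.0
finger_force: 0.0
```

Call:
{"op": "move_arm", "data": {
  "jaw": [1, 1, 1, 1],
  "travel": [
    [0.176, -0.759, 0.071],
    [0.176, -0.759, 0.071],
    [0.176, -0.759, 0.071],
    [0.176, -0.759, 0.071]
  ],
  "twist": [
    [-0.061, 0.038, -0.242],
    [-0.061, 0.038, -0.242],
    [-0.061, 0.038, -0.242],
    [-0.061, 0.038, -0.242]
  ]
}}

```text
time: 3.45
tool_pos: [470.2, -229.0, 329.7]
tool_rot: [[-0.15, 0.989, 0.0], [0.989, 0.15, -0.0], [-0.0, 0.0, -1.0]]
force: [0.6, -0.1, -0.6]
gripper_width: 1.001
finger_force: 0.0
```

Run:
```python
from h import *
i,K,T=snap("wrist","w1.png"); np.savez("w1.npz",K=K,T=T); print(manip.get_state()["joint_pos"].round(2))
```

```text
[-0.67 -0.14  1.73 -0.    1.55 -0.82]
```

View pics/w1.png

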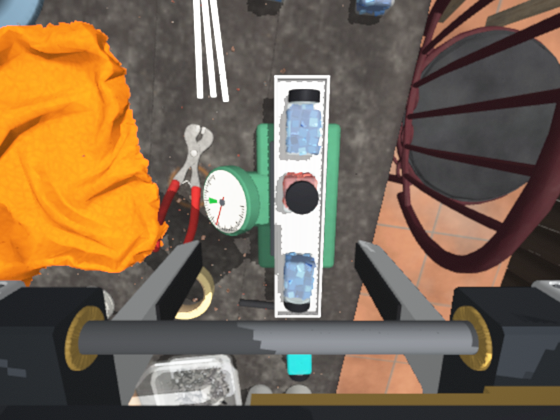

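Wrist view, carrier lengthwise: b cap (304,96) and body (303,129); red cap (302,196); c body (298,277) with cap (297,304). Lip ends at rows 76 and 316.

Run:
```python
from h import *
d=np.load("w1.npz");K,T=d["K"],d["T"];F=79
L=[("bcap",304,96,F+40),("bodytop",303,103,F+44),("bodybot",303,154,F+44),("x",302,195,F+78),("cbot",299,253,F+44),("ctop",298,298,F+44),("ccap",297,304,F+22),("c1",275,76,F+12),("c2",329,76,F+12),("c3",322,315,F+12),("c4",276,316,F+12),("lipin L",278,200,F+12),("lipR",326,200,F+12),("f end",374,12,30)]
for n,u,v,z in L: print(n,ray(K,T,u,v,z))
```

```text
bcap [ 484.5 -114.1  119. ]
bodytop [ 484.4 -122.3  123. ]
bodybot [ 494.4 -180.4  123. ]
x [ 498.1 -224.2  157. ]
cbot [ 511.2 -308.9  123. ]
ctop [ 521.  -374.9  123. ]
ccap [ 524.6 -397.3  101. ]
c1 [446.6 -93.5  91. ]
c2 [512.9 -83.4  91. ]
c3 [ 566.9 -416.    91. ]
c4 [ 498.  -428.2   91. ]
lipin L [ 473.9 -248.9   91. ]
lipR [ 539.1 -239.1   91. ]
f end [565.7  15.3  30. ]
```

Run:
```python
from h import *
plan((498,-226,103,9,0),(498,-226,220,9,0),(445,-40,220,4,0),(445,-40,26,4,0))
```

```text
(498, -226, 103, 9, 0)
  t [0.117, 0.011, -0.945] w [0.0, 0.001, 0.006] rows 4
  t [0.117, 0.011, -0.945] w [0.0, 0.001, 0.006] rows 4
(498, -226, 220, 9, 0)
  t [0.0, 0.0, 0.975] w [0.0, 0.0, 0.0] rows 4
(445, -40, 220, 4, 0)
  t [-0.221, 0.775, 0.0] w [0.0, 0.0, -0.083] rows 3
  t [-0.221, 0.775, 0.0] w [0.0, 0.0, -0.083] rows 3
(445, -40, 26, 4, 0)
  t [0.0, 0.0, -0.808] w [0.0, 0.0, 0.0] rows 3
  t [0.0, 0.0, -0.808] w [0.0, 0.0, 0.0] rows 3
```

Call:
{"op": "move_arm", "data": {
  "jaw": [1, 1, 1, 1],
  "travel": [
    [0.234, 0.022, -0.3],
    [0.234, 0.022, -0.6],
    [0.234, 0.022, -0.945],
    [0.234, 0.022, -0.945]
  ],
  "twist": [
    [0, 0, 0],
    [0, 0, 0],
    [0, 0, 0.01],
    [0, 0, 0.01]
  ]
}}

```text
time: 3.9
tool_pos: [494.7, -223.8, 210.8]
tool_rot: [[-0.155, 0.988, -0.008], [0.988, 0.155, 0.006], [0.007, -0.007, -1.0]]
force: [-0.1, 1.0, -0.9]
gripper_width: 0.999
finger_force: 0.0
```

Call:
{"op": "move_arm", "data": {
  "jaw": [1, 1, 1, 1, 1, -1, -1, -1, -1, -1, -1],
  "travel": [
    [0, 0, -0.3],
    [0, 0, -0.6],
    [0, 0, -0.945],
    [0, 0, -0.945],
    [0, 0, -0.945],
    [0, 0, -0.945],
    [0, 0, -0.945],
    [0, 0, -0.945],
    [0, 0, -0.945],
    [0, 0, -0.945],
    [0, 0, -0.945]
  ],
  "twist": [
    [0, 0, 0],
    [0, 0, 0],
    [0, 0, 0],
    [0, 0, 0],
    [0, 0, 0],
    [0, 0, 0],
    [0, 0, 0],
    [0, 0, 0],
    [0, 0, 0],
    [0, 0, 0],
    [0, 0, 0]
  ],
  "squeeze": 25
}}

```text
time: 5.0
tool_pos: [497.5, -228.6, 103.6]
tool_rot: [[-0.153, 0.988, 0.001], [0.988, 0.153, -0.002], [-0.002, 0.001, -1.0]]
force: [-0.2, -0.4, -0.4]
gripper_width: 0.528
finger_force: 0.0
```

Call:
{"op": "move_arm", "data": {
  "jaw": [-1, -1, -1, -1, -1],
  "travel": [
    [0, 0, 0.2],
    [0, 0, 0.6],
    [0, 0, 0.97],
    [0, 0, 0.97],
    [0, 0, 0.97]
  ],
  "twist": [
    [0, 0, 0],
    [0, 0, 0],
    [0, 0, 0],
    [0, 0, 0],
    [0, 0, 0]
  ]
}}

```text
time: 5.5
tool_pos: [497.7, -228.7, 220.4]
tool_rot: [[-0.153, 0.988, 0.002], [0.988, 0.153, -0.003], [-0.003, 0.002, -1.0]]
force: [-1.0, 0.2, -2.8]
gripper_width: 0.466
finger_force: 25.0
```

Call:
{"op": "move_arm", "data": {
  "jaw": [-1, -1, -1, -1],
  "travel": [
    [-0.1, 0.35, 0],
    [-0.22, 0.785, 0],
    [-0.22, 0.785, 0],
    [-0.22, 0.785, 0]
  ],
  "twist": [
    [0, 0, 0],
    [0, 0, -0.083],
    [0, 0, -0.083],
    [0, 0, -0.083]
  ]
}}

```text
time: 5.9
tool_pos: [469.8, -132.8, 217.6]
tool_rot: [[-0.112, 0.994, -0.002], [0.994, 0.112, -0.0], [-0.0, -0.002, -1.0]]
force: [0.3, -0.3, -1.8]
gripper_width: 0.466
finger_force: 25.0
```

Call:
{"op": "move_arm", "data": {
  "jaw": [-1, -1, -1, -1],
  "travel": [
    [-0.1, 0.35, 0],
    [-0.22, 0.785, 0],
    [-0.22, 0.785, -0.4],
    [-0.22, 0.785, -0.8]
  ],
  "twist": [
    [0, 0, 0],
    [0, 0, -0.083],
    [0, 0, -0.083],
    [0, 0, -0.083]
  ]
}}

```text
time: 6.3
tool_pos: [445.8, -40.1, 123.6]
tool_rot: [[-0.068, 0.998, 0.005], [0.998, 0.068, -0.004], [-0.004, 0.004, -1.0]]
force: [1.7, -0.6, -2.3]
gripper_width: 0.466
finger_force: 25.0
```

Call:
{"op": "move_arm", "data": {
  "jaw": [-1, -1, -1, -1, -1, -1, 0.3, 0.3, 0.3],
  "travel": [
    [0, 0, -0.35],
    [0, 0, -0.65],
    [0, 0, -0.75],
    [0, 0, -0.8],
    [0, 0, -0.81],
    [0, 0, -0.81],
    [0, 0, -0.81],
    [0, 0, -0.81],
    [0, 0, -0.81]
  ],
  "twist": [
    [0, 0, 0],
    [0, 0, 0],
    [0, 0, 0],
    [0, 0, 0],
    [0, 0, 0],
    [0, 0, 0],
    [0, 0, 0],
    [0, 0, 0],
    [0, 0, 0]
  ]
}}

```text
time: 7.2
tool_pos: [445.0, -40.7, 26.6]
tool_rot: [[-0.066, 0.998, 0.001], [0.998, 0.066, -0.002], [-0.002, 0.001, -1.0]]
force: [0.4, -0.7, -0.5]
gripper_width: 0.644
finger_force: 0.0
```

Run:
```python
from h import *
i,K,T=snap("scene","s1.png")
s=manip.get_state();print(s["tool_pos"],s["force"],s["gripper_width"])
t=-40
def gw(g,t):  # grasp point -> tcp
    a=np.radians(9);y=rot(9,t).as_matrix()[:,2];return np.array(g)+19*y
# b: body centre axis pos; grasp 40 from base; cap dir carrier +y
yc=np.array([-np.sin(np.radians(9)),np.cos(np.radians(9)),0])
print("need F")
plan((445,-45,180,4,0),(470,-60,250,9,-40))
```

```text
[444.8610591  -40.51575168  26.53951916] [-0.2921554  -1.38489984 -0.85637987] 0.6502996201784966
need F
(445, -45, 180, 4, 0)
  t [0.001, -0.019, 0.639] w [0.002, 0.001, 0.004] rows 3
  t [0.001, -0.019, 0.639] w [0.002, 0.001, 0.004] rows 3
(470, -60, 250, 9, -40)
  t [0.104, -0.062, 0.292] w [-0.663, -0.075, 0.08] rows 4
  t [0.104, -0.062, 0.292] w [-0.663, -0.075, 0.08] rows 4
```

View pics/s1.png

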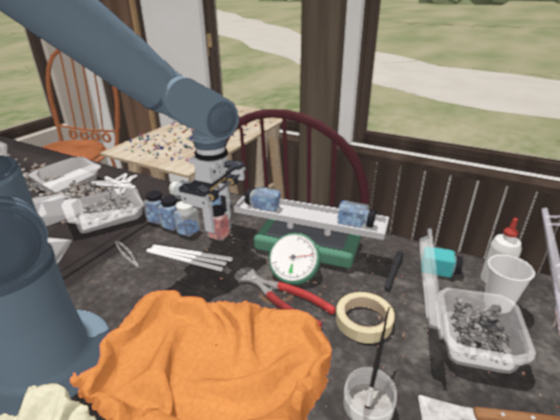

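Red now stands on the bench at (445,-40), needle about 1.25. Next: jar b.

```bash
cat >> h.py <<'E'
A=9.;C=np.array([505.,-256.]);YC=np.array([-np.sin(np.radians(A)),np.cos(np.radians(A)),0])
def tcp(g,a,t): return (np.array(g,float)+19*rot(a,t).as_matrix()[:,2])
def wp(p,a,t,back=0): return tuple(np.round(np.array(p)-back*rot(a,t).as_matrix()[:,2],1))+(a,t)
def lane(s,z): return np.array([C[0],C[1],z])+s*YC
E
python3 - <<'E'
from h import *
p=tcp((488.2,-141.5,117.5),9,-40)
e=tcp(lane(135,91+40)-11.5*YC,9,50)-[0,0,2]
plan((445,-45,170,4,0),wp(p,9,-40,90),wp(p,9,-40),wp(p+[0,0,90],9,-40),wp(e+[0,0,70],9,50),wp(e,9,50),wp(e,9,50,100))
E
```

```text
(445, -45, 170, 4, 0)
  t [0.001, -0.019, 0.598] w [0.002, 0.001, 0.004] rows 3
  t [0.001, -0.019, 0.598] w [0.002, 0.001, 0.004] rows 3
(np.float64(481.1), np.float64(-96.4), np.float64(171.9), 9, -40)
  t [0.15, -0.214, 0.008] w [-0.663, -0.075, 0.08] rows 4
  t [0.15, -0.214, 0.008] w [-0.663, -0.075, 0.08] rows 4
(np.float64(490.1), np.float64(-153.6), np.float64(102.9), 9, -40)
  t [0.075, -0.477, -0.575] w [0.0, 0.0, 0.0] rows 3
(np.float64(490.1), np.float64(-153.6), np.float64(192.9), 9, -40)
  t [0.0, 0.0, 0.75] w [0.0, 0.0, 0.0] rows 3
(np.float64(483.4), np.float64(-119.6), np.float64(186.8), 9, 50)
  t [-0.019, 0.094, -0.017] w [0.988, 0.156, -0.0] rows 5
  t [-0.019, 0.094, -0.017] w [0.988, 0.156, -0.0] rows 5
  t [-0.019, 0.094, -0.017] w [0.988, 0.156, -0.0] rows 5
(np.float64(483.4), np.float64(-119.6), np.float64(116.8), 9, 50)
  t [0.0, 0.0, -0.583] w [0.0, 0.0, 0.0] rows 3
(np.float64(495.4), np.float64(-195.3), np.float64(181.1), 9, 50)
  t [0.1, -0.631, 0.536] w [0.0, 0.0, 0.0] rows 4
```

Call:
{"op": "move_arm", "data": {
  "jaw": [0.3, 0.3, 0.3, 1],
  "travel": [
    [0, 0, 0.3],
    [0, 0, 0.65],
    [0, 0, 0.95],
    [0, 0, 0.95]
  ],
  "twist": [
    [0, 0, 0],
    [0, 0, 0],
    [0, 0, 0],
    [0, 0, 0]
  ]
}}

```text
time: 7.65
tool_pos: [448.5, -41.5, 146.1]
tool_rot: [[-0.066, 0.998, 0.011], [0.998, 0.066, -0.006], [-0.006, 0.011, -1.0]]
force: [0.5, -0.9, 0.4]
gripper_width: 0.702
finger_force: 0.0
```

Call:
{"op": "move_arm", "data": {
  "jaw": [1, 1, 1, 1],
  "travel": [
    [0.15, -0.23, 0.25],
    [0.15, -0.23, 0.25],
    [0.15, -0.23, 0.25],
    [0.15, -0.23, 0.25]
  ],
  "twist": [
    [-0.663, -0.075, 0.08],
    [-0.663, -0.075, 0.08],
    [-0.663, -0.075, 0.08],
    [-0.663, -0.075, 0.08]
  ]
}}

```text
time: 8.05
tool_pos: [461.8, -66.3, 168.9]
tool_rot: [[-0.104, 0.994, 0.045], [0.934, 0.113, -0.34], [-0.343, 0.006, -0.939]]
force: [-0.4, -0.6, 0.0]
gripper_width: 0.996
finger_force: 0.0
```

Call:
{"op": "move_arm", "data": {
  "jaw": [1, 1, 1, 1],
  "travel": [
    [0.15, -0.23, 0],
    [0.15, -0.23, 0],
    [0.15, -0.23, 0],
    [0.15, -0.23, 0]
  ],
  "twist": [
    [-0.663, -0.075, 0.08],
    [-0.663, -0.075, 0.08],
    [-0.663, -0.075, 0.08],
    [-0.663, -0.075, 0.08]
  ]
}}

```text
time: 8.45
tool_pos: [479.4, -94.7, 168.2]
tool_rot: [[-0.121, 0.988, 0.098], [0.756, 0.155, -0.635], [-0.643, -0.003, -0.766]]
force: [0.2, 0.1, 0.1]
gripper_width: 0.999
finger_force: 0.0
```

Run:
```python
from h import *
print(manip.get_state()["joint_pos"].round(2))
i,K,T=snap("wrist","w2.png"); np.savez("w2.npz",K=K,T=T)
p=tcp((488.2,-141.5,117.5),9,-40);plan(wp(p,9,-40))
print(proj(K,T,(494.4,-181,128)),proj(K,T,(484.7,-120,128)),proj(K,T,(488.2,-141.5,128)))
```

```text
[-0.07 -0.09  2.11 -0.79  1.09  0.15]
(np.float64(490.1), np.float64(-153.6), np.float64(102.9), 9, -40)
  t [0.083, -0.487, -0.554] w [0.0, -0.001, 0.004] rows 3
[278.9 258.2] [279.  221.3] [279.1 236. ]
```

View pics/w2.png

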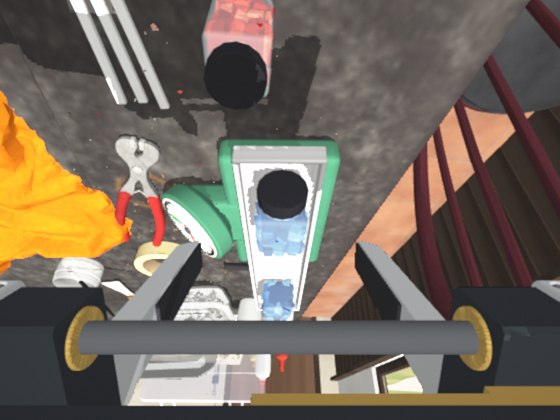

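Tilted wrist view: b's body runs from rows 218 to 254 at column 281. I predicted 221–258 at column 279, so the pose is good. Grasp and lift.

Call:
{"op": "move_arm", "data": {
  "jaw": [1, 1, 1, 1, -1, -1, -1, -1, -1, -1, -1, -1],
  "travel": [
    [0.03, -0.18, -0.2],
    [0.06, -0.36, -0.4],
    [0.083, -0.47, -0.554],
    [0.083, -0.47, -0.554],
    [0.083, -0.47, -0.554],
    [0.083, -0.47, -0.554],
    [0.083, -0.47, -0.554],
    [0.083, -0.47, -0.554],
    [0.083, -0.47, -0.554],
    [0.083, -0.47, -0.554],
    [0.083, -0.47, -0.554],
    [0.083, -0.47, -0.554]
  ],
  "twist": [
    [0, 0, 0],
    [0, 0, 0],
    [0, 0, 0],
    [0, 0, 0],
    [0, 0, 0],
    [0, 0, 0],
    [0, 0, 0],
    [0, 0, 0],
    [0, 0, 0],
    [0, 0, 0],
    [0, 0, 0],
    [0, 0, 0]
  ],
  "squeeze": 25
}}

```text
time: 9.7
tool_pos: [490.7, -151.6, 104.3]
tool_rot: [[-0.117, 0.988, 0.101], [0.756, 0.154, -0.637], [-0.645, 0.002, -0.765]]
force: [0.3, 0.5, -1.0]
gripper_width: 0.468
finger_force: 24.8
```

Call:
{"op": "move_arm", "data": {
  "jaw": [-1, -1, -1, -1],
  "travel": [
    [0, 0, 0.15],
    [0, 0, 0.5],
    [0, 0, 0.75],
    [0, 0, 0.75]
  ],
  "twist": [
    [0, 0, 0],
    [0, 0, 0],
    [0, 0, 0],
    [0, 0, 0]
  ]
}}

```text
time: 10.1
tool_pos: [493.3, -152.1, 199.0]
tool_rot: [[-0.111, 0.988, 0.108], [0.754, 0.155, -0.638], [-0.647, 0.011, -0.763]]
force: [1.3, 0.4, -1.2]
gripper_width: 0.468
finger_force: 24.8
```

Call:
{"op": "move_arm", "data": {
  "jaw": [-1, -1, -1, -1, -1],
  "travel": [
    [-0.02, 0.09, 0],
    [-0.02, 0.09, 0],
    [-0.02, 0.09, 0],
    [-0.02, 0.09, 0],
    [-0.02, 0.09, 0]
  ],
  "twist": [
    [0.25, 0.04, 0],
    [0.5, 0.08, 0],
    [0.75, 0.12, 0],
    [0.988, 0.156, 0],
    [0.988, 0.156, 0]
  ]
}}

```text
time: 10.6
tool_pos: [488.1, -143.3, 193.5]
tool_rot: [[-0.146, 0.989, 0.026], [0.974, 0.148, -0.173], [-0.175, 0.0, -0.984]]
force: [-0.4, -0.4, -2.5]
gripper_width: 0.469
finger_force: 24.8
```

Call:
{"op": "move_arm", "data": {
  "jaw": [-1, -1, -1, -1, -1],
  "travel": [
    [-0.02, 0.09, 0],
    [-0.02, 0.09, 0],
    [-0.02, 0.09, 0],
    [-0.02, 0.09, 0],
    [-0.02, 0.09, 0]
  ],
  "twist": [
    [0.25, 0.04, 0],
    [0.5, 0.08, 0],
    [0.75, 0.12, 0],
    [0.988, 0.156, 0],
    [0.988, 0.156, 0]
  ]
}}

```text
time: 11.1
tool_pos: [484.6, -131.2, 191.1]
tool_rot: [[-0.138, 0.989, -0.057], [0.93, 0.149, 0.337], [0.341, -0.007, -0.94]]
force: [-0.7, 0.8, -1.8]
gripper_width: 0.469
finger_force: 24.8
```

Call:
{"op": "move_arm", "data": {
  "jaw": [-1, -1, -1, -1, -1, -1],
  "travel": [
    [-0.02, 0.09, 0],
    [-0.02, 0.09, 0],
    [-0.02, 0.09, 0],
    [-0.02, 0.09, 0],
    [-0.02, 0.09, 0],
    [-0.02, 0.09, 0]
  ],
  "twist": [
    [0.25, 0.04, 0],
    [0.5, 0.08, 0],
    [0.75, 0.12, 0],
    [0.988, 0.156, 0],
    [0.988, 0.156, 0],
    [0.988, 0.156, 0]
  ]
}}

```text
time: 11.7
tool_pos: [483.0, -118.2, 193.0]
tool_rot: [[-0.096, 0.988, -0.121], [0.639, 0.155, 0.753], [0.763, -0.005, -0.646]]
force: [0.1, -1.0, -1.2]
gripper_width: 0.47
finger_force: 24.8
```

Run:
```python
from h import *
print(manip.get_state()["joint_pos"].round(2))
e=tcp(lane(135,91+42)-11.5*YC,9,50)-[0,0,1]
plan(wp(e+[0,0,30],9,50),wp(e,9,50),wp(e,9,50,100))
```

```text
[-0.75  0.28  1.73  0.51  1.84 -0.95]
(np.float64(483.4), np.float64(-119.6), np.float64(149.8), 9, 50)
  t [0.003, -0.012, -0.36] w [0.01, -0.009, 0.003] rows 2
(np.float64(483.4), np.float64(-119.6), np.float64(119.8), 9, 50)
  t [0.0, 0.0, -0.25] w [0.0, 0.0, 0.0] rows 2
(np.float64(495.4), np.float64(-195.3), np.float64(184.1), 9, 50)
  t [0.1, -0.631, 0.536] w [0.0, 0.0, 0.0] rows 4
```

Call:
{"op": "move_arm", "data": {
  "jaw": [-1, -1, -1, -1, -1, -1],
  "travel": [
    [0.003, -0.012, -0.3],
    [0.003, -0.012, -0.45],
    [0.003, -0.012, -0.54],
    [0.003, -0.012, -0.6],
    [0.003, -0.012, -0.62],
    [0.003, -0.012, -0.62]
  ],
  "twist": [
    [0.01, 0, 0],
    [0.01, 0, 0],
    [0.01, 0, 0],
    [0.01, 0, 0],
    [0.01, 0, 0],
    [0.01, 0, 0]
  ]
}}

```text
time: 12.3
tool_pos: [484.1, -120.8, 120.4]
tool_rot: [[-0.098, 0.988, -0.118], [0.633, 0.154, 0.758], [0.768, -0.001, -0.641]]
force: [0.3, 0.1, -1.8]
gripper_width: 0.469
finger_force: 24.8
```

Run:
```python
from h import *
i,K,T=snap("scene","s2.png");i2,_,_=snap("top")
c=cv2.resize(i[170:300,200:400],None,fx=3,fy=3);c2=cv2.resize(i2[150:280,200:400],None,fx=3,fy=3,interpolation=cv2.INTER_CUBIC)
cv2.imwrite("pics/s2c.png",np.hstack([c[:,:,::-1],c2[:,:,::-1]])[:, :1200][:390,::1] if 0 else cv2.resize(np.vstack([c,c2]),(462,600))[:,:,::-1])
s=manip.get_state();print(s["tool_pos"],s["force"])
```

```text
[ 484.28984195 -121.12611658  120.65558911] [ 0.29752407  0.14932035 -2.15798868]
```

View pics/s2c.png

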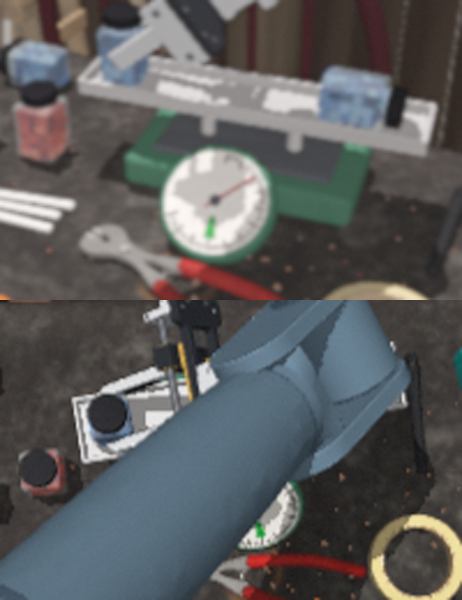

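b is upright over the lane near its +y end. Lower a little more, release, and back off along the tool axis.

Call:
{"op": "move_arm", "data": {
  "jaw": [-1, -1, -1, 0, 0, 0.3, 0.5, 0.5, 0.5],
  "travel": [
    [0, 0, -0.03],
    [0, 0, -0.05],
    [0, 0, -0.05],
    [0, 0, -0.05],
    [0, 0, -0.05],
    [0, 0, -0.05],
    [0, 0, -0.05],
    [0, 0, -0.05],
    [0, 0, -0.05]
  ],
  "twist": [
    [0, 0, 0],
    [0, 0, 0],
    [0, 0, 0],
    [0, 0, 0],
    [0, 0, 0],
    [0, 0, 0],
    [0, 0, 0],
    [0, 0, 0],
    [0, 0, 0]
  ]
}}

```text
time: 13.3
tool_pos: [483.8, -120.7, 113.9]
tool_rot: [[-0.098, 0.988, -0.119], [0.633, 0.154, 0.759], [0.768, -0.001, -0.64]]
force: [1.0, 0.9, 0.7]
gripper_width: 0.745
finger_force: 0.0
```

Call:
{"op": "move_arm", "data": {
  "jaw": [0.6, 0.6, 1, 1],
  "travel": [
    [0.04, -0.25, 0.22],
    [0.08, -0.5, 0.43],
    [0.1, -0.63, 0.54],
    [0.1, -0.63, 0.54]
  ],
  "twist": [
    [0, 0, 0],
    [0, 0, 0],
    [0, 0, 0],
    [0, 0, 0]
  ]
}}

```text
time: 13.7
tool_pos: [497.1, -198.9, 180.5]
tool_rot: [[-0.099, 0.988, -0.115], [0.636, 0.152, 0.757], [0.765, 0.002, -0.644]]
force: [0.5, 0.4, -0.8]
gripper_width: 0.932
finger_force: 0.0
```

Run:
```python
from h import *
# c: base at? cbot(511.2,-309) cap -y ; grasp 41 from base; F=84
g=np.array([511.,-309.,0])-41*YC; g[2]=84+33.5
p=tcp(g,9,50)
e=tcp(lane(-133,91+41)+11.5*YC,9,-40)-[0,0,3]
print(g,p)
plan((500,-240,240,9,30),wp(p,9,50,90),wp(p,9,50),wp(p+[0,0,90],9,50),wp(e+[0,0,70],9,-40),wp(e,9,-40),wp(e,9,-40,100))
```

```text
[ 517.41381307 -349.49522196  117.5       ] [ 515.13693377 -335.11957183  105.28703542]
(500, -240, 240, 9, 30)
  t [0.024, -0.342, 0.495] w [-0.657, -0.098, 0.008] rows 4
(np.float64(525.9), np.float64(-403.2), np.float64(163.1), 9, 50)
  t [0.108, -0.68, -0.32] w [0.329, 0.052, 0.0] rows 3
  t [0.108, -0.68, -0.32] w [0.329, 0.052, 0.0] rows 3
(np.float64(515.1), np.float64(-335.1), np.float64(105.3), 9, 50)
  t [-0.09, 0.567, -0.482] w [0.0, 0.0, 0.0] rows 3
(np.float64(515.1), np.float64(-335.1), np.float64(195.3), 9, 50)
  t [0.0, 0.0, 0.75] w [0.0, 0.0, 0.0] rows 3
(np.float64(525.9), np.float64(-388.1), np.float64(184.4), 9, -40)
  t [0.03, -0.147, -0.03] w [-0.988, -0.156, 0.0] rows 5
  t [0.03, -0.147, -0.03] w [-0.988, -0.156, 0.0] rows 5
  t [0.03, -0.147, -0.03] w [-0.988, -0.156, 0.0] rows 5
(np.float64(525.9), np.float64(-388.1), np.float64(114.4), 9, -40)
  t [0.0, 0.0, -0.583] w [0.0, 0.0, 0.0] rows 3
(np.float64(515.9), np.float64(-324.6), np.float64(191.0), 9, -40)
  t [-0.083, 0.529, 0.638] w [0.0, 0.0, 0.0] rows 3
```

Call:
{"op": "move_arm", "data": {
  "jaw": [1, 1, 1, 1],
  "travel": [
    [0.1, -0.3, 0.4],
    [0.12, -0.7, 0.5],
    [0.12, -0.9, 0.5],
    [0.12, -0.9, 0.5]
  ],
  "twist": [
    [0, 0, 0],
    [0, 0, 0],
    [0, 0, 0],
    [0, 0, 0]
  ]
}}

```text
time: 14.1
tool_pos: [510.1, -306.7, 238.0]
tool_rot: [[-0.096, 0.989, -0.116], [0.634, 0.151, 0.759], [0.768, -0.001, -0.641]]
force: [-0.7, 0.0, -0.7]
gripper_width: 1.005
finger_force: 0.0
```

Call:
{"op": "move_arm", "data": {
  "jaw": [1, 1, 1, 1, 1],
  "travel": [
    [0.05, -0.3, 0],
    [0.12, -0.8, -0.2],
    [0.12, -0.8, -0.64],
    [0.12, -0.8, -0.64],
    [0.12, -0.8, -0.64]
  ],
  "twist": [
    [0, 0, 0],
    [0, 0, 0],
    [0, 0, 0],
    [0, 0, 0],
    [0, 0, 0]
  ]
}}

```text
time: 14.6
tool_pos: [523.8, -397.4, 158.6]
tool_rot: [[-0.095, 0.988, -0.122], [0.627, 0.155, 0.763], [0.773, -0.004, -0.634]]
force: [0.5, -0.7, 0.0]
gripper_width: 1.002
finger_force: 0.0
```

Run:
```python
from h import *
print(manip.get_state()["joint_pos"].round(2))
i,K,T=snap("wrist","w3.png"); np.savez("w3.npz",K=K,T=T)
i2,_,_=snap("top","t3.png")
g=np.array([511.,-309.,0])-41*YC; g[2]=84+33.5
p=tcp(g,9,50);plan(wp(p,9,50))
for s in(0,41,62):print(s,proj(K,T,np.array([511,-309,128.])-s*YC))
```

```text
[-0.97  0.79  1.09  0.39  2.07 -1.08]
(np.float64(515.1), np.float64(-335.1), np.float64(105.3), 9, 50)
  t [-0.084, 0.532, -0.483] w [-0.007, -0.002, 0.002] rows 3
0 [278.8 179.3]
41 [278.9 218.4]
62 [279.  241.5]
```

View pics/w3.png

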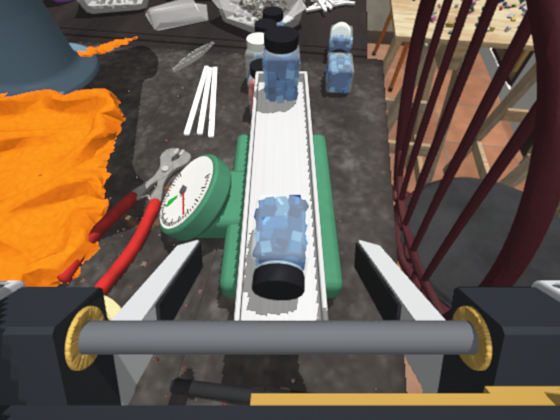

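b stands upright in the lane. c's base edge is at row ~197, against 179 predicted, so I'll recheck its position.

Run:
```python
from h import *
d=np.load("w3.npz");K,T=d["K"],d["T"]
for n,u,v,z in [("base",281,197,128),("shoulder",279,262,124),("capend",278,296,110)]:
    r=ray(K,T,u,v,z);print(n,r,"s",np.dot(r[:2]-C,YC[:2]).round(1))
for s in (168,-168):print(s,proj(K,T,lane(s,96)))
print("b bottom front",proj(K,T,lane(135-22,85)))
i=cv2.imread("pics/w3.png");c=cv2.resize(i[50:310,150:350],None,fx=2.2,fy=2.2,interpolation=cv2.INTER_CUBIC)
t=cv2.imread("pics/t3.png");c2=cv2.resize(t[150:260,215:395],None,fx=2,fy=2,interpolation=cv2.INTER_CUBIC)
o=np.zeros((572,800,3),np.uint8);o[:572,:440]=c;o[:220,440:800]=c2;cv2.imwrite("pics/c3.png",o)
```

```text
base [ 515.8 -328.   128. ] s -72.8
shoulder [ 523.  -385.1  124. ] s -130.3
capend [ 525.3 -405.3  110. ] s -150.6
168 [280.1  72.9]
-168 [282.6 325.8]
b bottom front [280.3 104.6]
```

View pics/c3.png

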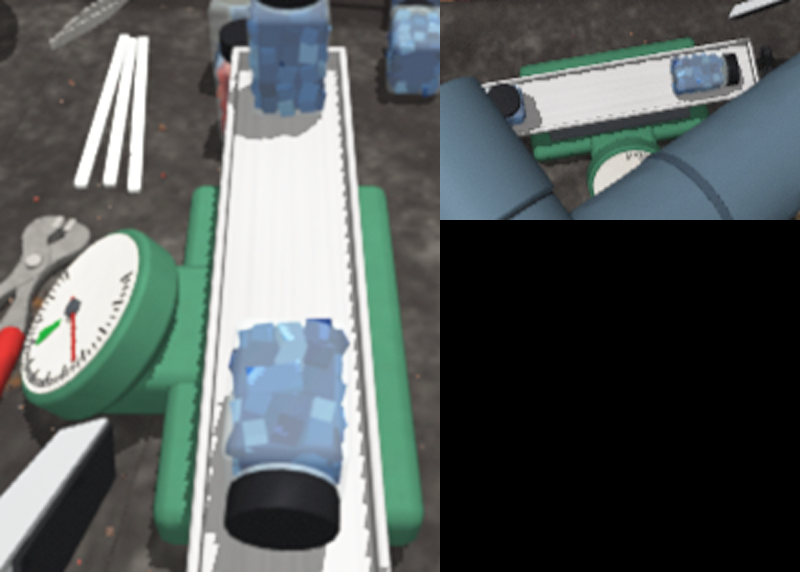

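Rows hold up: the far lip was predicted at 73 and seen at 73. So c's base is at s≈-74, and the top view agrees. Correct and grasp.

Run:
```python
from h import *
g=lane(-115,84+33.5);p=tcp(g,9,50)
e=tcp(lane(-136,91+41)+11.5*YC,9,-40)-[0,0,3]
plan(wp(p,9,50),wp(p+[0,0,90],9,50),wp(e+[0,0,70],9,-40),wp(e,9,-40),wp(e,9,-40,100))
```

```text
(np.float64(520.7), np.float64(-355.2), np.float64(105.3), 9, 50)
  t [-0.037, 0.364, -0.483] w [-0.007, -0.002, 0.002] rows 3
(np.float64(520.7), np.float64(-355.2), np.float64(195.3), 9, 50)
  t [0.0, 0.0, 0.75] w [0.0, 0.0, 0.0] rows 3
(np.float64(526.4), np.float64(-391.0), np.float64(184.4), 9, -40)
  t [0.016, -0.099, -0.03] w [-0.988, -0.156, 0.0] rows 5
  t [0.016, -0.099, -0.03] w [-0.988, -0.156, 0.0] rows 5
  t [0.016, -0.099, -0.03] w [-0.988, -0.156, 0.0] rows 5
(np.float64(526.4), np.float64(-391.0), np.float64(114.4), 9, -40)
  t [0.0, 0.0, -0.583] w [0.0, 0.0, 0.0] rows 3
(np.float64(516.3), np.float64(-327.5), np.float64(191.0), 9, -40)
  t [-0.084, 0.529, 0.638] w [0.0, 0.0, 0.0] rows 4
```

Call:
{"op": "move_arm", "data": {
  "jaw": [1, 1, 1, 1, -1, -1, -1, -1, -1, -1, -1, -1],
  "travel": [
    [-0.01, 0.12, -0.16],
    [-0.02, 0.24, -0.33],
    [-0.037, 0.364, -0.483],
    [-0.037, 0.364, -0.483],
    [-0.037, 0.364, -0.483],
    [-0.037, 0.364, -0.483],
    [-0.037, 0.364, -0.483],
    [-0.037, 0.364, -0.483],
    [-0.037, 0.364, -0.483],
    [-0.037, 0.364, -0.483],
    [-0.037, 0.364, -0.483],
    [-0.037, 0.364, -0.483]
  ],
  "twist": [
    [0, 0, 0],
    [0, 0, 0],
    [0, 0, 0],
    [0, 0, 0],
    [0, 0, 0],
    [0, 0, 0],
    [0, 0, 0],
    [0, 0, 0],
    [0, 0, 0],
    [0, 0, 0],
    [0, 0, 0],
    [0, 0, 0]
  ],
  "squeeze": 25
}}

```text
time: 15.9
tool_pos: [520.1, -356.8, 103.8]
tool_rot: [[-0.098, 0.988, -0.119], [0.633, 0.154, 0.759], [0.768, -0.001, -0.64]]
force: [-0.8, -0.1, -0.4]
gripper_width: 0.467
finger_force: 24.8
```

Call:
{"op": "move_arm", "data": {
  "jaw": [-1, -1, -1, -1],
  "travel": [
    [0, 0, 0.15],
    [0, 0, 0.5],
    [0, 0, 0.75],
    [0, 0, 0.75]
  ],
  "twist": [
    [0, 0, 0],
    [0, 0, 0],
    [0, 0, 0],
    [0, 0, 0]
  ]
}}

```text
time: 16.3
tool_pos: [521.9, -358.6, 200.1]
tool_rot: [[-0.103, 0.988, -0.114], [0.639, 0.154, 0.753], [0.762, 0.004, -0.648]]
force: [-0.1, -0.1, -1.5]
gripper_width: 0.469
finger_force: 24.8
```

Call:
{"op": "move_arm", "data": {
  "jaw": [-1, -1, -1, -1, -1],
  "travel": [
    [0.016, -0.1, 0],
    [0.016, -0.1, 0],
    [0.016, -0.1, 0],
    [0.016, -0.1, 0],
    [0.016, -0.1, 0]
  ],
  "twist": [
    [-0.25, -0.04, 0],
    [-0.5, -0.08, 0],
    [-0.75, -0.12, 0],
    [-0.988, -0.156, 0],
    [-0.988, -0.156, 0]
  ]
}}

```text
time: 16.8
tool_pos: [522.4, -366.4, 195.4]
tool_rot: [[-0.147, 0.988, -0.052], [0.928, 0.156, 0.34], [0.344, 0.001, -0.939]]
force: [-0.1, -1.0, -0.9]
gripper_width: 0.472
finger_force: 24.8
```

Call:
{"op": "move_arm", "data": {
  "jaw": [-1, -1, -1, -1, -1],
  "travel": [
    [0.016, -0.1, 0],
    [0.016, -0.1, 0],
    [0.016, -0.1, 0],
    [0.016, -0.1, 0],
    [0.016, -0.1, 0]
  ],
  "twist": [
    [-0.25, -0.04, 0],
    [-0.5, -0.08, 0],
    [-0.75, -0.12, 0],
    [-0.988, -0.156, 0],
    [-0.988, -0.156, 0]
  ]
}}

```text
time: 17.3
tool_pos: [523.0, -377.5, 191.5]
tool_rot: [[-0.154, 0.988, 0.024], [0.974, 0.156, -0.164], [-0.165, -0.001, -0.986]]
force: [-0.1, 0.7, -0.7]
gripper_width: 0.47
finger_force: 24.8
```

Call:
{"op": "move_arm", "data": {
  "jaw": [-1, -1, -1, -1, -1, -1],
  "travel": [
    [0.016, -0.1, 0],
    [0.016, -0.1, 0],
    [0.016, -0.1, 0],
    [0.016, -0.1, 0],
    [0.016, -0.1, 0],
    [0.016, -0.1, 0]
  ],
  "twist": [
    [-0.25, -0.04, 0],
    [-0.5, -0.08, 0],
    [-0.75, -0.12, 0],
    [-0.988, -0.156, 0],
    [-0.988, -0.156, 0],
    [-0.988, -0.156, 0]
  ]
}}

```text
time: 17.9
tool_pos: [525.6, -393.3, 192.8]
tool_rot: [[-0.118, 0.988, 0.098], [0.762, 0.153, -0.629], [-0.637, 0.0, -0.771]]
force: [-0.4, -0.3, -0.2]
gripper_width: 0.469
finger_force: 24.8
```

Run:
```python
from h import *
s=manip.get_state();print(s["joint_pos"].round(2),s["force"])
e=tcp(lane(-136,91+41)+11.5*YC,9,-40)-[0,0,3]
plan(wp(e,9,-40),wp(e,9,-40,100))
```

```text
[-0.62  0.08  1.89 -0.71  0.78 -0.36] [-0.40310973 -0.29779509 -0.24065751]
(np.float64(526.4), np.float64(-391.0), np.float64(114.4), 9, -40)
  t [0.007, 0.019, -0.654] w [-0.014, -0.002, 0.007] rows 3
(np.float64(516.3), np.float64(-327.5), np.float64(191.0), 9, -40)
  t [-0.084, 0.529, 0.638] w [0.0, 0.0, 0.0] rows 4
```

Call:
{"op": "move_arm", "data": {
  "jaw": [-1, -1, -1, -1, -1, -1, -1, 0, 0, 0.3, 0.5, 0.5, 0.5],
  "travel": [
    [0.007, 0.019, -0.3],
    [0.007, 0.019, -0.45],
    [0.007, 0.019, -0.55],
    [0.007, 0.019, -0.6],
    [0.007, 0.019, -0.64],
    [0.007, 0.019, -0.67],
    [0.007, 0.019, -0.67],
    [0.007, 0.019, -0.67],
    [0.007, 0.019, -0.67],
    [0.007, 0.019, -0.67],
    [0.007, 0.019, -0.67],
    [0.007, 0.019, -0.67],
    [0.007, 0.019, -0.67]
  ],
  "twist": [
    [-0.014, 0, 0],
    [-0.014, 0, 0],
    [-0.014, 0, 0],
    [-0.014, 0, 0],
    [-0.014, 0, 0],
    [-0.014, 0, 0],
    [-0.014, 0, 0],
    [-0.014, 0, 0],
    [-0.014, 0, 0],
    [-0.014, 0, 0],
    [-0.014, 0, 0],
    [-0.014, 0, 0],
    [-0.014, 0, 0]
  ]
}}

```text
time: 19.2
tool_pos: [526.8, -390.4, 113.5]
tool_rot: [[-0.118, 0.988, 0.101], [0.754, 0.155, -0.638], [-0.646, 0.001, -0.763]]
force: [-0.6, -0.4, 0.5]
gripper_width: 0.743
finger_force: 0.0
```

Call:
{"op": "move_arm", "data": {
  "jaw": [0.6, 0.6, 1, 1],
  "travel": [
    [-0.03, 0.2, 0.24],
    [-0.06, 0.4, 0.48],
    [-0.084, 0.529, 0.95],
    [-0.084, 0.529, 0.95]
  ],
  "twist": [
    [0, 0, 0],
    [0, 0, 0],
    [0, 0, 0],
    [0, 0, 0]
  ]
}}

```text
time: 19.6
tool_pos: [519.4, -327.0, 234.7]
tool_rot: [[-0.114, 0.987, 0.109], [0.75, 0.157, -0.642], [-0.651, 0.009, -0.759]]
force: [1.0, -0.1, 0.1]
gripper_width: 0.934
finger_force: 0.0
```

Run:
```python
from h import *
plan((480,-100,320,40,0),(515,55,250,92,0))
```

```text
(480, -100, 320, 40, 0)
  t [-0.164, 0.946, 0.356] w [0.62, 0.292, 0.497] rows 4
  t [-0.164, 0.946, 0.356] w [0.62, 0.292, 0.497] rows 4
(515, 55, 250, 92, 0)
  t [0.146, 0.646, -0.292] w [0.0, 0.0, 0.867] rows 5
  t [0.146, 0.646, -0.292] w [0.0, 0.0, 0.867] rows 5
```

Call:
{"op": "move_arm", "data": {
  "jaw": [1, 1, 1, 1],
  "travel": [
    [-0.164, 0.946, 0.36],
    [-0.164, 0.946, 0.36],
    [-0.164, 0.946, 0.36],
    [-0.164, 0.946, 0.36]
  ],
  "twist": [
    [0.62, 0.292, 0.497],
    [0.62, 0.292, 0.497],
    [0.62, 0.292, 0.497],
    [0.62, 0.292, 0.497]
  ]
}}

```text
time: 20.0
tool_pos: [498.4, -214.2, 274.3]
tool_rot: [[-0.404, 0.909, 0.102], [0.847, 0.414, -0.334], [-0.346, -0.048, -0.937]]
force: [-0.5, -0.6, 0.6]
gripper_width: 1.005
finger_force: 0.0
```

Call:
{"op": "move_arm", "data": {
  "jaw": [1, 1, 1, 1],
  "travel": [
    [-0.164, 0.946, 0.36],
    [-0.164, 0.946, 0.36],
    [-0.164, 0.946, 0.36],
    [-0.164, 0.946, 0.36]
  ],
  "twist": [
    [0.62, 0.292, 0.497],
    [0.62, 0.292, 0.497],
    [0.62, 0.292, 0.497],
    [0.62, 0.292, 0.497]
  ]
}}

```text
time: 20.4
tool_pos: [478.0, -101.1, 313.6]
tool_rot: [[-0.643, 0.766, -0.01], [0.766, 0.643, -0.003], [0.004, -0.009, -1.0]]
force: [0.8, 0.2, -0.7]
gripper_width: 1.0
finger_force: 0.0
```

Call:
{"op": "move_arm", "data": {
  "jaw": [1, 1, 1, 1],
  "travel": [
    [0, 0.646, 0],
    [0, 0.646, 0],
    [0, 0.646, 0],
    [0, 0.646, 0]
  ],
  "twist": [
    [0, 0, 0.867],
    [0, 0, 0.867],
    [0, 0, 0.867],
    [0, 0, 0.867]
  ]
}}

```text
time: 20.8
tool_pos: [476.9, -22.8, 311.5]
tool_rot: [[-0.914, 0.406, -0.011], [0.406, 0.914, -0.007], [0.007, -0.011, -1.0]]
force: [-0.6, -0.2, 0.6]
gripper_width: 1.004
finger_force: 0.0
```

Call:
{"op": "move_arm", "data": {
  "jaw": [1, 1, 1, 1, 1, 1],
  "travel": [
    [0, 0.646, 0],
    [0, 0.646, 0],
    [0, 0.646, 0],
    [0, 0.646, 0],
    [0, 0.646, 0],
    [0, 0.646, 0]
  ],
  "twist": [
    [0, 0, 0.867],
    [0, 0, 0.867],
    [0, 0, 0.867],
    [0, 0, 0.867],
    [0, 0, 0.867],
    [0, 0, 0.867]
  ]
}}

```text
time: 21.4
tool_pos: [477.4, 54.2, 313.3]
tool_rot: [[-0.999, -0.033, -0.007], [-0.033, 0.999, -0.008], [0.007, -0.008, -1.0]]
force: [-0.3, 0.7, 0.2]
gripper_width: 0.997
finger_force: 0.0
```

Run:
```python
from h import *
print(manip.get_state()["joint_pos"].round(2))
i,K,T=snap("wrist","w4.png"); np.savez("w4.npz",K=K,T=T);print(T.round(2).tolist())
t,_,_=snap("top","t4.png")
s,_,_=snap("scene","s4.png")
```

```text
[-0.12 -0.23  1.84 -0.01  1.54 -1.72]
[[-0.03, 0.97, 0.25, 404.45], [1.0, 0.03, 0.0, 52.9], [-0.01, 0.25, -0.97, 494.07], [0.0, 0.0, 0.0, 1.0]]
```

View pics/w4.png

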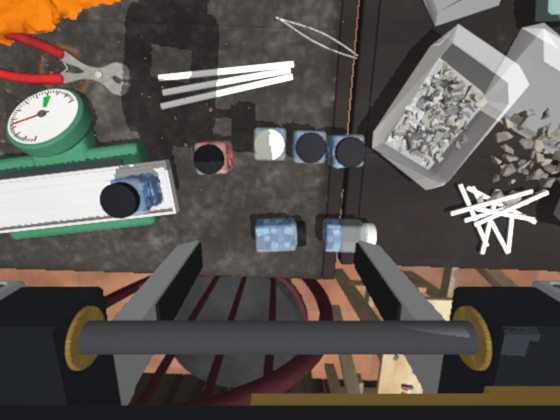

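Wrist view over the bench: f body cols 256–298, cap to 305, rows 219–251. q body cols 323–363, cap to 376. Row caps: white (270,144), black (310,148) and (348,150).

Run:
```python
from h import *
d=np.load("w4.npz");K,T=d["K"],d["T"]
for n,u,v,z in [("f base",256,235,44),("f shoulder",297,234,44),("fcapend",305,234,30),("f rows lo",277,219,44),("f hi",277,251,44),("q base",323,236,44),("q shoul",363,234,44),("qcap",376,234,30),("white",270,144,78),("bk1",310,148,78),("bk2",348,150,78),("redcap",208,158,78),("edge",230,268,0),("b cap",120,200,161)]: print(n,ray(K,T,u,v,z))
for z in(0,100,200,300):print("hoop",z,ray(K,T,328,300,z),ray(K,T,270,275,z))
```

```text
f base [558.4  21.   44. ]
f shoulder [554.6  83.1  44. ]
fcapend [558.8  96.5  30. ]
f rows lo [532.1  52.   44. ]
f hi [583.1  53.7  44. ]
q base [556.3 122.6  44. ]
q shoul [551.  182.7  44. ]
qcap [554.8 206.9  30. ]
white [421.4  39.7  78. ]
bk1 [424.7  92.   78. ]
bk2 [425.6 141.7  78. ]
redcap [442.2 -41.5  78. ]
edge [634.7 -25.7   0. ]
b cap [ 483.5 -120.1  161. ]
hoop 0 [689.3 146.4   0. ] [645.2  43.2   0. ]
hoop 100 [631.6 127.5 100. ] [596.5  45.2 100. ]
hoop 200 [574.  108.6 200. ] [547.7  47.1 200. ]
hoop 300 [516.3  89.6 300. ] [499.   49.1 300. ]
```

Run:
```python
from h import *
plan((557,60,120,93,0),(557,60,8,93,0),(557,60,28,93,0),(530,0,28,90,0),(530,0,9,90,0),(530,0,120,90,0))
```

```text
(557, 60, 120, 93, 0)
  t [0.331, 0.023, -0.807] w [0.008, -0.006, 0.016] rows 4
  t [0.331, 0.023, -0.807] w [0.008, -0.006, 0.016] rows 4
(557, 60, 8, 93, 0)
  t [0.0, 0.0, -0.933] w [0.0, 0.0, 0.0] rows 4
(557, 60, 28, 93, 0)
  t [0.0, 0.0, 0.167] w [0.0, 0.0, 0.0] rows 2
(530, 0, 28, 90, 0)
  t [-0.225, -0.5, 0.0] w [0.0, 0.0, -0.1] rows 3
(530, 0, 9, 90, 0)
  t [0.0, 0.0, -0.158] w [0.0, 0.0, 0.0] rows 2
(530, 0, 120, 90, 0)
  t [0.0, 0.0, 0.925] w [0.0, 0.0, 0.0] rows 4
```

Call:
{"op": "move_arm", "data": {
  "jaw": [0.83, 0.83, 0.83, 0.83],
  "travel": [
    [0.331, 0.023, -0.807],
    [0.331, 0.023, -0.807],
    [0.331, 0.023, -0.807],
    [0.331, 0.023, -0.807]
  ],
  "twist": [
    [0, 0, 0.016],
    [0, 0, 0.016],
    [0, 0, 0.016],
    [0, 0, 0.016]
  ]
}}

```text
time: 21.95
tool_pos: [516.5, 57.7, 216.4]
tool_rot: [[-0.999, -0.046, -0.009], [-0.046, 0.999, -0.007], [0.009, -0.007, -1.0]]
force: [-0.5, 0.1, 1.4]
gripper_width: 0.913
finger_force: 0.0
```

Call:
{"op": "move_arm", "data": {
  "jaw": [0.83, 0.83, 0.83, 0.83, 0.83],
  "travel": [
    [0.331, 0.023, -0.807],
    [0.331, 0.023, -0.807],
    [0.331, 0.023, -0.807],
    [0.331, 0.023, -0.807],
    [0.331, 0.023, -0.807]
  ],
  "twist": [
    [0, 0, 0.016],
    [0, 0, 0.016],
    [0, 0, 0.016],
    [0, 0, 0.016],
    [0, 0, 0.016]
  ]
}}

```text
time: 22.45
tool_pos: [558.6, 60.5, 124.4]
tool_rot: [[-0.998, -0.055, -0.0], [-0.055, 0.998, -0.008], [0.001, -0.008, -1.0]]
force: [0.4, -0.5, 0.1]
gripper_width: 0.916
finger_force: 0.0
```

Run:
```python
from h import *
i,K,T=snap("wrist","w5.png")
print(manip.get_state()["tool_pos"].round(1),manip.get_state()["gripper_width"])
for p in((557,60,22),(557,21,44),(557,99,22)):print(proj(K,T,p))
np.savez("w5.npz",K=K,T=T)
```

```text
[558.7  60.5 124.4] 0.9141252256322665
[278.8 209.2]
[233.6 213. ]
[320.5 211.5]
```

View pics/w5.png

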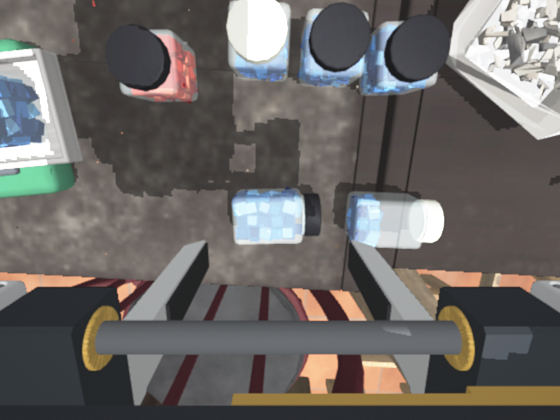

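f matches the prediction to within 3 px: base at col 233, cap end at col 320. Descend, grip lengthwise and move it inward.

Call:
{"op": "move_arm", "data": {
  "jaw": [0.83, 0.83, 0.83, 0.83, 0.83, 0.2, 0.2, 0.2, 0.2, 0.2, 0.2],
  "travel": [
    [0, 0, -0.35],
    [0, 0, -0.65],
    [0, 0, -0.85],
    [0, 0, -0.96],
    [0, 0, -0.96],
    [0, 0, -0.96],
    [0, 0, -0.96],
    [0, 0, -0.96],
    [0, 0, -0.96],
    [0, 0, -0.96],
    [0, 0, -0.96]
  ],
  "twist": [
    [0, 0, 0],
    [0, 0, 0],
    [0, 0, 0],
    [0, 0, 0],
    [0, 0, 0],
    [0, 0, 0],
    [0, 0, 0],
    [0, 0, 0],
    [0, 0, 0],
    [0, 0, 0],
    [0, 0, 0]
  ],
  "squeeze": 25
}}

```text
time: 23.6
tool_pos: [558.6, 60.5, 7.3]
tool_rot: [[-0.998, -0.056, -0.003], [-0.056, 0.998, -0.008], [0.003, -0.008, -1.0]]
force: [-1.5, -1.3, 6.6]
gripper_width: 0.831
finger_force: 24.9
```

Call:
{"op": "move_arm", "data": {
  "jaw": [0.2, 0.2, 0.2, 0.2, 0.2, 0.2, 0.2, 0.83, 0.83, 0.9, 0.9],
  "travel": [
    [0, 0, 0.1],
    [0, 0, 0.2],
    [-0.1, -0.2, 0.2],
    [-0.22, -0.5, 0.2],
    [-0.22, -0.5, 0.1],
    [-0.22, -0.5, 0.01],
    [-0.22, -0.5, 0.005],
    [-0.22, -0.5, 0.005],
    [-0.22, -0.5, 0.005],
    [-0.22, -0.5, 0.005],
    [-0.22, -0.5, 0.4]
  ],
  "twist": [
    [0, 0, 0],
    [0, 0, 0],
    [0, 0, 0],
    [0, 0, -0.1],
    [0, 0, -0.1],
    [0, 0, -0.1],
    [0, 0, -0.1],
    [0, 0, -0.1],
    [0, 0, -0.1],
    [0, 0, -0.1],
    [0, 0, -0.1]
  ]
}}

```text
time: 24.7
tool_pos: [524.8, 2.2, 47.2]
tool_rot: [[-1.0, -0.004, -0.021], [-0.003, 1.0, -0.004], [0.021, -0.004, -1.0]]
force: [0.8, 0.2, -1.1]
gripper_width: 0.949
finger_force: 0.0
```

Run:
```python
from h import *
print(manip.get_state()["tool_pos"].round(1),manip.get_state()["gripper_width"])
plan((530,0,150,90,0),(523,70,180,0,-30))
```

```text
[524.8   2.2  47.2] 0.9492645718960024
(530, 0, 150, 90, 0)
  t [0.043, -0.018, 0.857] w [0.008, -0.04, -0.007] rows 4
(523, 70, 180, 0, -30)
  t [-0.019, 0.194, 0.083] w [-0.261, -0.261, -0.975] rows 5
  t [-0.019, 0.194, 0.083] w [-0.261, -0.261, -0.975] rows 5
  t [-0.019, 0.194, 0.083] w [-0.261, -0.261, -0.975] rows 5
```

Call:
{"op": "move_arm", "data": {
  "jaw": [1, 1, 1, 1],
  "travel": [
    [0.04, -0.02, 0.4],
    [0.04, -0.02, 0.86],
    [0.04, -0.02, 0.86],
    [0.04, -0.02, 0.86]
  ],
  "twist": [
    [0, 0, 0],
    [0, 0, 0],
    [0, 0, 0],
    [0, 0, 0]
  ]
}}

```text
time: 25.1
tool_pos: [536.4, -1.6, 158.0]
tool_rot: [[-1.0, -0.004, -0.003], [-0.004, 1.0, -0.008], [0.003, -0.008, -1.0]]
force: [-0.3, 0.4, -0.1]
gripper_width: 0.998
finger_force: 0.0
```

Call:
{"op": "move_arm", "data": {
  "jaw": [1, 1, 1, 1, 1],
  "travel": [
    [-0.02, 0.19, 0.2],
    [-0.02, 0.19, 0.2],
    [-0.02, 0.19, 0.2],
    [-0.02, 0.19, 0.2],
    [-0.02, 0.19, 0.2]
  ],
  "twist": [
    [-0.26, -0.26, -0.975],
    [-0.26, -0.26, -0.975],
    [-0.26, -0.26, -0.975],
    [-0.26, -0.26, -0.975],
    [-0.26, -0.26, -0.975]
  ]
}}

```text
time: 25.6
tool_pos: [530.9, 22.2, 177.2]
tool_rot: [[-0.868, 0.49, 0.082], [0.473, 0.865, -0.166], [-0.152, -0.105, -0.983]]
force: [0.2, -0.3, -0.3]
gripper_width: 1.001
finger_force: 0.0
```

Call:
{"op": "move_arm", "data": {
  "jaw": [1, 1, 1, 1, 1],
  "travel": [
    [-0.02, 0.19, 0],
    [-0.02, 0.19, 0],
    [-0.02, 0.19, 0],
    [-0.02, 0.19, 0],
    [-0.02, 0.19, 0]
  ],
  "twist": [
    [-0.26, -0.26, -0.975],
    [-0.26, -0.26, -0.975],
    [-0.26, -0.26, -0.975],
    [-0.26, -0.26, -0.975],
    [-0.26, -0.26, -0.975]
  ]
}}

```text
time: 26.1
tool_pos: [529.4, 44.4, 178.0]
tool_rot: [[-0.502, 0.861, 0.082], [0.796, 0.498, -0.345], [-0.338, -0.108, -0.935]]
force: [-0.0, 0.2, -0.2]
gripper_width: 1.001
finger_force: 0.0
```

Call:
{"op": "move_arm", "data": {
  "jaw": [1, 1, 1, 1, 1, 1],
  "travel": [
    [-0.02, 0.19, 0],
    [-0.02, 0.19, 0],
    [-0.02, 0.19, 0],
    [-0.02, 0.19, 0],
    [-0.02, 0.19, 0],
    [-0.02, 0.19, 0]
  ],
  "twist": [
    [-0.26, -0.26, -0.975],
    [-0.26, -0.26, -0.975],
    [-0.26, -0.26, -0.975],
    [-0.26, -0.26, -0.975],
    [-0.26, -0.26, -0.975],
    [-0.26, -0.26, -0.975]
  ]
}}

```text
time: 26.7
tool_pos: [527.7, 66.3, 179.5]
tool_rot: [[-0.008, 1.0, -0.008], [0.871, 0.003, -0.491], [-0.491, -0.011, -0.871]]
force: [0.2, -0.1, 0.3]
gripper_width: 0.998
finger_force: 0.0
```

Run:
```python
from h import *
s=manip.get_state();print(s["tool_pos"].round(1),s["joint_pos"].round(2))
i,K,T=snap("wrist","w6.png");np.savez("w6.npz",K=K,T=T)
print(proj(K,T,(532,-38,44)),proj(K,T,(532,24,44)),proj(K,T,(510,-38,44)),proj(K,T,(554,-38,44)))
p=tcp((532,3.5,33.5),0,-30)
plan(wp(p,0,-30,60),wp(p,0,-30),wp(p+[0,0,110],0,-30))
# blue mask blob
h=cv2.cvtColor(i,cv2.COLOR_RGB2HSV);m=cv2.inRange(h,(95,60,60),(125,255,255))
n,l,st,c=cv2.connectedComponentsWithStats(cv2.morphologyEx(m,cv2.MORPH_CLOSE,np.ones((9,9))))
print([x.tolist() for x in st[1:] if x[4]>300])
```

```text
[527.7  66.3 179.5] [ 0.17  0.12  1.82 -0.52  1.34  0.32]
[282.2 216.4] [282.9 173.6] [263.2 216.2] [301.1 216.6]
(np.float64(532.0), np.float64(24.0), np.float64(69.0), 0, -30)
  t [0.035, -0.352, -0.923] w [-0.019, -0.02, -0.003] rows 4
(np.float64(532.0), np.float64(-6.0), np.float64(17.0), 0, -30)
  t [0.0, -0.25, -0.433] w [0.0, 0.0, 0.0] rows 3
(np.float64(532.0), np.float64(-6.0), np.float64(127.0), 0, -30)
  t [0.0, 0.0, 0.917] w [0.0, 0.0, 0.0] rows 4
[[110, 0, 92, 167, 5189], [293, 21, 51, 48, 1125], [265, 161, 41, 52, 547], [219, 281, 43, 40, 1443], [265, 363, 26, 30, 683]]
```

f's blob spans cols 265–306 with its base at row 213, so I shift the target by about +3 mm in x and +4 mm in y.

Call:
{"op": "move_arm", "data": {
  "jaw": [1, 1, 1, 1],
  "travel": [
    [0.06, -0.1, -0.3],
    [0.06, -0.2, -0.6],
    [0.06, -0.32, -0.923],
    [0.06, -0.32, -0.923]
  ],
  "twist": [
    [-0.019, 0, 0],
    [-0.019, 0, 0],
    [-0.019, -0.02, 0],
    [-0.019, -0.02, 0]
  ]
}}

```text
time: 27.15
tool_pos: [530.4, 26.5, 64.5]
tool_rot: [[-0.003, 1.0, -0.009], [0.865, -0.002, -0.501], [-0.501, -0.009, -0.865]]
force: [-1.2, 0.6, -0.6]
gripper_width: 0.998
finger_force: 0.0
```

Call:
{"op": "move_arm", "data": {
  "jaw": [1, 1, 1, 1, -1, -1, -1, -1, -1, -1, -1, -1],
  "travel": [
    [0, -0.1, -0.2],
    [0, -0.2, -0.35],
    [0, -0.25, -0.44],
    [0, -0.25, -0.44],
    [0, -0.25, -0.44],
    [0, -0.25, -0.44],
    [0, -0.25, -0.44],
    [0, -0.25, -0.44],
    [0, -0.25, -0.44],
    [0, -0.25, -0.44],
    [0, -0.25, -0.44],
    [0, -0.25, -0.44]
  ],
  "twist": [
    [0, 0, 0],
    [0, 0, 0],
    [0, 0, 0],
    [0, 0, 0],
    [0, 0, 0],
    [0, 0, 0],
    [0, 0, 0],
    [0, 0, 0],
    [0, 0, 0],
    [0, 0, 0],
    [0, 0, 0],
    [0, 0, 0]
  ]
}}

```text
time: 28.35
tool_pos: [535.2, -1.7, 16.7]
tool_rot: [[0.002, 1.0, 0.002], [0.866, -0.001, -0.501], [-0.501, 0.002, -0.866]]
force: [-0.3, 0.2, 0.8]
gripper_width: 0.468
finger_force: 25.0
```

Call:
{"op": "move_arm", "data": {
  "jaw": [-1, -1, -1, -1],
  "travel": [
    [0, 0, 0.2],
    [0, 0, 0.6],
    [0, 0, 0.95],
    [0, 0, 0.95]
  ],
  "twist": [
    [0, 0, 0],
    [0, 0, 0],
    [0, 0, 0],
    [0, 0, 0]
  ]
}}

```text
time: 28.75
tool_pos: [539.4, -1.5, 137.1]
tool_rot: [[0.007, 1.0, 0.012], [0.866, -0.0, -0.501], [-0.501, 0.014, -0.866]]
force: [0.8, 0.8, -1.4]
gripper_width: 0.466
finger_force: 25.0
```

Run:
```python
from h import *
e=tcp(lane(80,84+42)-11.5*YC,9,60)-[0,0,2]
print(e)
plan((515,-60,240,4,15),wp(e+[0,0,80],9,60),wp(e,9,60),wp(e,9,60,100))
```

```text
[ 491.71019095 -172.09144798  114.5       ]
(515, -60, 240, 4, 15)
  t [-0.102, -0.244, 0.429] w [0.75, 0.039, 0.069] rows 4
  t [-0.102, -0.244, 0.429] w [0.75, 0.039, 0.069] rows 4
(np.float64(491.7), np.float64(-172.1), np.float64(194.5), 9, 60)
  t [-0.097, -0.467, -0.19] w [0.745, 0.085, 0.079] rows 4
  t [-0.097, -0.467, -0.19] w [0.745, 0.085, 0.079] rows 4
(np.float64(491.7), np.float64(-172.1), np.float64(114.5), 9, 60)
  t [0.0, 0.0, -0.667] w [0.0, 0.0, 0.0] rows 3
(np.float64(505.3), np.float64(-257.6), np.float64(164.5), 9, 60)
  t [0.113, -0.713, 0.417] w [0.0, 0.0, 0.0] rows 3
```

Call:
{"op": "move_arm", "data": {
  "jaw": [-1, -1, -1, -1],
  "travel": [
    [-0.1, -0.1, 0.43],
    [-0.1, -0.244, 0.43],
    [-0.1, -0.244, 0.43],
    [-0.1, -0.244, 0.43]
  ],
  "twist": [
    [0.25, 0, 0.02],
    [0.5, 0.02, 0.04],
    [0.75, 0.039, 0.069],
    [0.75, 0.039, 0.069]
  ]
}}

```text
time: 29.15
tool_pos: [523.3, -33.8, 182.4]
tool_rot: [[-0.033, 0.999, -0.006], [0.991, 0.032, -0.131], [-0.131, -0.01, -0.991]]
force: [0.8, 0.6, -2.0]
gripper_width: 0.47
finger_force: 25.0
```

Call:
{"op": "move_arm", "data": {
  "jaw": [-1, -1, -1, -1],
  "travel": [
    [-0.1, -0.1, 0.43],
    [-0.1, -0.244, 0.43],
    [-0.1, -0.244, 0.43],
    [-0.1, -0.244, 0.43]
  ],
  "twist": [
    [0.25, 0, 0.02],
    [0.5, 0.02, 0.04],
    [0.75, 0.039, 0.069],
    [0.75, 0.039, 0.069]
  ]
}}

```text
time: 29.55
tool_pos: [510.4, -62.2, 231.5]
tool_rot: [[-0.067, 0.997, -0.032], [0.964, 0.073, 0.257], [0.259, -0.013, -0.966]]
force: [0.4, -0.1, -1.8]
gripper_width: 0.465
finger_force: 25.0
```

Call:
{"op": "move_arm", "data": {
  "jaw": [-1, -1, -1, -1],
  "travel": [
    [-0.097, -0.2, -0.06],
    [-0.097, -0.467, -0.06],
    [-0.097, -0.467, -0.06],
    [-0.097, -0.467, -0.06]
  ],
  "twist": [
    [0.25, 0.03, 0.03],
    [0.5, 0.06, 0.06],
    [0.745, 0.085, 0.079],
    [0.745, 0.085, 0.079]
  ]
}}

```text
time: 29.95
tool_pos: [498.4, -116.7, 222.5]
tool_rot: [[-0.083, 0.992, -0.091], [0.788, 0.122, 0.604], [0.61, -0.022, -0.792]]
force: [0.1, 1.3, -2.2]
gripper_width: 0.468
finger_force: 25.0
```

Call:
{"op": "move_arm", "data": {
  "jaw": [-1, -1, -1, -1, -1, -1],
  "travel": [
    [-0.097, -0.2, -0.06],
    [-0.097, -0.467, -0.06],
    [-0.097, -0.467, -0.06],
    [-0.097, -0.467, -0.06],
    [-0.097, -0.467, -0.06],
    [-0.097, -0.467, -0.06]
  ],
  "twist": [
    [0.25, 0.03, 0.03],
    [0.5, 0.06, 0.06],
    [0.745, 0.085, 0.079],
    [0.745, 0.085, 0.079],
    [0.745, 0.085, 0.079],
    [0.745, 0.085, 0.079]
  ]
}}

```text
time: 30.55
tool_pos: [488.4, -170.7, 220.4]
tool_rot: [[-0.086, 0.985, -0.148], [0.497, 0.171, 0.851], [0.863, -0.0, -0.504]]
force: [0.6, 0.2, -1.6]
gripper_width: 0.467
finger_force: 25.0
```

Run:
```python
from h import *
s=manip.get_state();print(s["joint_pos"].round(2),s["force"])
e=tcp(lane(80,84+42)-11.5*YC,9,60)-[0,0,2]
plan(wp(e,9,60))
```

```text
[-0.83  0.42  1.58  0.55  2.04 -0.98] [ 0.55097484  0.20703642 -1.63465238]
(np.float64(491.7), np.float64(-172.1), np.float64(114.5), 9, 60)
  t [0.028, -0.012, -0.883] w [0.01, 0.001, -0.028] rows 4
```

Call:
{"op": "move_arm", "data": {
  "jaw": [-1, -1, -1, -1, -1, -1, -1, -1, 0, 0, 0.3, 0.5, 0.5, 0.5],
  "travel": [
    [0.028, -0.012, -0.3],
    [0.028, -0.012, -0.6],
    [0.028, -0.012, -0.75],
    [0.028, -0.012, -0.82],
    [0.028, -0.012, -0.87],
    [0.028, -0.012, -0.9],
    [0.028, -0.012, -0.92],
    [0.028, -0.012, -0.92],
    [0.028, -0.012, -0.92],
    [0.028, -0.012, -0.92],
    [0.028, -0.012, -0.92],
    [0.028, -0.012, -0.92],
    [0.028, -0.012, -0.92],
    [0.028, -0.012, -0.92]
  ],
  "twist": [
    [0.01, 0, -0.028],
    [0.01, 0, -0.028],
    [0.01, 0, -0.028],
    [0.01, 0, -0.028],
    [0.01, 0, -0.028],
    [0.01, 0, -0.028],
    [0.01, 0, -0.028],
    [0.01, 0, -0.028],
    [0.01, 0, -0.028],
    [0.01, 0, -0.028],
    [0.01, 0, -0.028],
    [0.01, 0, -0.028],
    [0.01, 0, -0.028],
    [0.01, 0, -0.028]
  ]
}}

```text
time: 31.95
tool_pos: [491.3, -173.8, 109.1]
tool_rot: [[-0.077, 0.988, -0.133], [0.49, 0.154, 0.858], [0.868, 0.001, -0.496]]
force: [-0.6, 0.7, -0.4]
gripper_width: 0.75
finger_force: 0.0
```

Call:
{"op": "move_arm", "data": {
  "jaw": [0.6, 0.6, 1, 1, 1],
  "travel": [
    [0.04, -0.25, 0.15],
    [0.08, -0.5, 0.3],
    [0.11, -0.7, 0.42],
    [0.11, -0.7, 0.9],
    [0.11, -0.7, 0.9]
  ],
  "twist": [
    [0, 0, 0],
    [0, 0, 0],
    [0, 0, 0],
    [0, 0, 0],
    [0, 0, 0]
  ]
}}

```text
time: 32.45
tool_pos: [505.9, -260.1, 221.8]
tool_rot: [[-0.082, 0.988, -0.13], [0.495, 0.153, 0.855], [0.865, 0.006, -0.502]]
force: [0.1, -0.3, -0.7]
gripper_width: 0.992
finger_force: 0.0
```

Run:
```python
from h import *
i,K,T=snap("scene","s7.png")
cv2.imwrite("pics/s7c.png",cv2.resize(i[170:300,130:400],None,fx=2.9,fy=2.9,interpolation=cv2.INTER_CUBIC)[:,:,::-1])
plan((480,-80,330,40,10),(500,160,300,92,0),(555,161,150,92,0))
```

```text
(480, -80, 330, 40, 10)
  t [-0.107, 0.748, 0.454] w [-0.768, -0.344, 0.484] rows 5
  t [-0.107, 0.748, 0.454] w [-0.768, -0.344, 0.484] rows 5
(500, 160, 300, 92, 0)
  t [0.056, 0.667, -0.083] w [-0.047, -0.105, 0.576] rows 4
  t [0.056, 0.667, -0.083] w [-0.047, -0.105, 0.576] rows 4
  t [0.056, 0.667, -0.083] w [-0.047, -0.105, 0.576] rows 4
(555, 161, 150, 92, 0)
  t [0.229, 0.004, -0.625] w [0.0, 0.0, 0.0] rows 3
  t [0.229, 0.004, -0.625] w [0.0, 0.0, 0.0] rows 3
```

View pics/s7c.png

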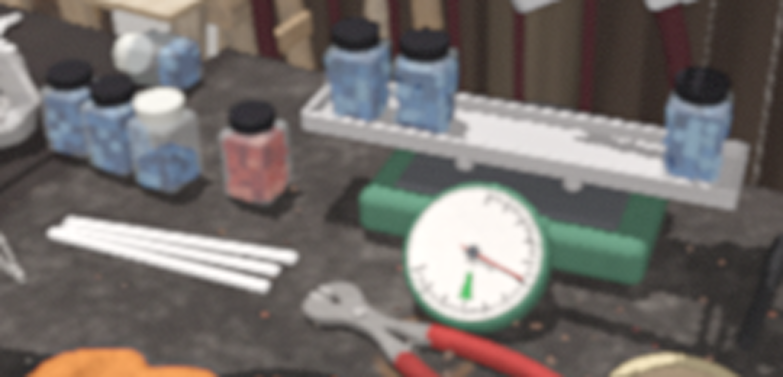

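b, f and c stand upright in the carrier. The needle reads about 1.9 rad, roughly 500 g. Plan: add one black jar, q and the other white jar. Next: q.

Run:
```python
from h import *
d=np.load("w5.npz");K,T=d["K"],d["T"]
print(ray(K,T,347,216,44),ray(K,T,443,222,22),ray(K,T,380,218,44))
```

```text
[554.  118.9  44. ] [560.5 214.6  22. ] [554.2 147.6  44. ]
```

Call:
{"op": "move_arm", "data": {
  "jaw": [1, 1, 1, 1, 1],
  "travel": [
    [-0.107, 0.2, 0.454],
    [-0.107, 0.748, 0.454],
    [-0.107, 0.748, 0.454],
    [-0.107, 0.748, 0.454],
    [-0.107, 0.748, 0.454]
  ],
  "twist": [
    [-0.768, -0.344, 0.484],
    [-0.768, -0.344, 0.484],
    [-0.768, -0.344, 0.484],
    [-0.768, -0.344, 0.484],
    [-0.768, -0.344, 0.484]
  ]
}}

```text
time: 33.0
tool_pos: [491.7, -166.2, 272.3]
tool_rot: [[-0.371, 0.908, -0.195], [0.729, 0.415, 0.545], [0.575, 0.06, -0.816]]
force: [-0.2, 0.4, -0.2]
gripper_width: 1.0
finger_force: 0.0
```

Call:
{"op": "move_arm", "data": {
  "jaw": [1, 1, 1, 1, 1],
  "travel": [
    [-0.107, 0.748, 0.454],
    [-0.107, 0.748, 0.454],
    [-0.107, 0.748, 0.454],
    [-0.107, 0.748, 0.454],
    [-0.107, 0.748, 0.454]
  ],
  "twist": [
    [-0.768, -0.344, 0.484],
    [-0.768, -0.344, 0.484],
    [-0.768, -0.344, 0.484],
    [-0.768, -0.344, 0.484],
    [-0.768, -0.344, 0.484]
  ]
}}

```text
time: 33.5
tool_pos: [478.4, -77.3, 325.6]
tool_rot: [[-0.63, 0.767, -0.118], [0.755, 0.641, 0.137], [0.181, -0.003, -0.983]]
force: [0.3, 0.1, 0.2]
gripper_width: 0.997
finger_force: 0.0
```

Call:
{"op": "move_arm", "data": {
  "jaw": [1, 1, 1, 1],
  "travel": [
    [0.056, 0.667, -0.083],
    [0.056, 0.667, -0.083],
    [0.056, 0.667, -0.083],
    [0.056, 0.667, -0.083]
  ],
  "twist": [
    [-0.047, -0.105, 0.576],
    [-0.047, -0.105, 0.576],
    [-0.047, -0.105, 0.576],
    [-0.047, -0.105, 0.576]
  ]
}}

```text
time: 33.9
tool_pos: [485.3, 1.1, 314.5]
tool_rot: [[-0.833, 0.545, -0.099], [0.539, 0.839, 0.081], [0.127, 0.014, -0.992]]
force: [0.3, -0.7, -0.3]
gripper_width: 1.001
finger_force: 0.0
```

Call:
{"op": "move_arm", "data": {
  "jaw": [1, 1, 1, 1],
  "travel": [
    [0.056, 0.667, -0.083],
    [0.056, 0.667, -0.083],
    [0.056, 0.667, -0.083],
    [0.056, 0.667, -0.083]
  ],
  "twist": [
    [-0.047, -0.105, 0.576],
    [-0.047, -0.105, 0.576],
    [-0.047, -0.105, 0.576],
    [-0.047, -0.105, 0.576]
  ]
}}

```text
time: 34.3
tool_pos: [492.5, 80.7, 305.5]
tool_rot: [[-0.961, 0.271, -0.059], [0.269, 0.963, 0.032], [0.065, 0.015, -0.998]]
force: [0.3, -0.8, -0.1]
gripper_width: 0.998
finger_force: 0.0
```

Call:
{"op": "move_arm", "data": {
  "jaw": [1, 1, 1, 1, 1, 1],
  "travel": [
    [0.056, 0.667, -0.083],
    [0.056, 0.667, -0.083],
    [0.056, 0.667, -0.083],
    [0.056, 0.667, -0.083],
    [0.056, 0.667, -0.083],
    [0.056, 0.667, -0.083]
  ],
  "twist": [
    [-0.047, -0.105, 0.576],
    [-0.047, -0.105, 0.576],
    [-0.047, -0.105, 0.576],
    [-0.047, -0.105, 0.576],
    [-0.047, -0.105, 0.576],
    [-0.047, -0.105, 0.576]
  ]
}}

```text
time: 34.9
tool_pos: [499.5, 160.3, 296.3]
tool_rot: [[-1.0, -0.027, -0.006], [-0.027, 1.0, -0.003], [0.006, -0.003, -1.0]]
force: [-0.3, 0.6, 0.2]
gripper_width: 1.003
finger_force: 0.0
```

Run:
```python
from h import *
s=manip.get_state();print(s["tool_pos"].round(1))
i,K,T=snap("wrist","w8.png");np.savez("w8.npz",K=K,T=T)
for p in((557,123,44),(535,123,44),(579,123,44),(557,185,44)):print(proj(K,T,p))
h=cv2.cvtColor(i,cv2.COLOR_RGB2HSV);m=cv2.inRange(h,(95,60,60),(125,255,255))
n,l,st,c=cv2.connectedComponentsWithStats(cv2.morphologyEx(m,cv2.MORPH_CLOSE,np.ones((9,9))))
print([x.tolist() for x in st[1:] if x[4]>200])
m=cv2.inRange(h,(0,0,185),(180,40,255));n,l,st,c=cv2.connectedComponentsWithStats(m)
print([x.tolist() for x in st[1:] if 150<x[4]<1500])
plan((558,162,120,92,0),(558,162,8,92,0))
```

```text
[499.5 160.3 296.3]
[251.8 223.3]
[251.9 208.6]
[251.7 237.7]
[294.6 224.5]
[[192, 109, 30, 33, 449], [219, 112, 44, 34, 357], [6, 155, 67, 41, 1402], [255, 207, 18, 33, 504]]
[[0, 41, 42, 19, 431], [298, 55, 45, 74, 911], [324, 63, 55, 51, 1016], [167, 108, 30, 32, 770], [315, 111, 67, 41, 989], [472, 120, 25, 15, 154], [0, 141, 88, 67, 1237], [348, 162, 29, 11, 178], [295, 211, 14, 25, 282], [331, 290, 18, 30, 344], [358, 291, 12, 29, 246]]
(558, 162, 120, 92, 0)
  t [0.244, 0.006, -0.735] w [0.003, -0.006, 0.007] rows 3
  t [0.244, 0.006, -0.735] w [0.003, -0.006, 0.007] rows 3
(558, 162, 8, 92, 0)
  t [0.0, 0.0, -0.933] w [0.0, 0.0, 0.0] rows 4
```

Call:
{"op": "move_arm", "data": {
  "jaw": [1, 1, 1, 1],
  "travel": [
    [0.244, 0.015, -0.735],
    [0.244, 0.015, -0.735],
    [0.244, 0.015, -0.735],
    [0.244, 0.015, -0.735]
  ],
  "twist": [
    [0, 0, 0.007],
    [0, 0, 0.007],
    [0, 0, 0.007],
    [0, 0, 0.007]
  ]
}}

```text
time: 35.35
tool_pos: [528.1, 163.1, 208.2]
tool_rot: [[-0.999, -0.034, -0.007], [-0.034, 0.999, -0.003], [0.008, -0.003, -1.0]]
force: [0.7, 0.8, 0.1]
gripper_width: 0.998
finger_force: 0.0
```

Call:
{"op": "move_arm", "data": {
  "jaw": [1, 1, 1, 1],
  "travel": [
    [0.244, 0.015, -0.735],
    [0.244, 0.015, -0.735],
    [0.244, 0.015, -0.735],
    [0.244, 0.015, -0.735]
  ],
  "twist": [
    [0, 0, 0.007],
    [0, 0, 0.007],
    [0, 0, 0.007],
    [0, 0, 0.007]
  ]
}}

```text
time: 35.75
tool_pos: [558.5, 165.5, 122.3]
tool_rot: [[-0.999, -0.038, -0.004], [-0.038, 0.999, -0.003], [0.004, -0.002, -1.0]]
force: [0.2, 0.1, 0.4]
gripper_width: 1.001
finger_force: 0.0
```

Run:
```python
from h import *
s=manip.get_state();print(s["tool_pos"].round(1))
i,K,T=snap("wrist","w9.png")
for p in((557,125,44),(557,203,22),(557,187,44)):print(proj(K,T,p))
h=cv2.cvtColor(i,cv2.COLOR_RGB2HSV);m=cv2.inRange(h,(95,60,60),(125,255,255))
n,l,st,c=cv2.connectedComponentsWithStats(cv2.morphologyEx(m,cv2.MORPH_CLOSE,np.ones((9,9))))
print([x.tolist() for x in st[1:] if x[4]>400])
m=cv2.inRange(h,(0,0,185),(180,40,255));n,l,st,c=cv2.connectedComponentsWithStats(m)
print([x.tolist() for x in st[1:] if 250<x[4]<2500])
```

```text
[558.5 165.5 122.3]
[231.5 214.8]
[319.  211.8]
[303.7 217.6]
[[104, 10, 125, 72, 3525], [236, 48, 55, 41, 916], [235, 189, 31, 49, 933]]
[[460, 0, 86, 100, 515], [453, 13, 24, 37, 326], [330, 64, 122, 66, 1835], [274, 195, 50, 48, 1986], [349, 355, 61, 39, 1724]]
```

q sits about 3 mm further in +y. Grip it lengthwise, carry it to (530,0) and release.

Call:
{"op": "move_arm", "data": {
  "jaw": [1, 1, 1, 1, 1, 0.2, 0.2, 0.2, 0.2, 0.2, 0.2, 0.2],
  "travel": [
    [0, 0.015, -0.35],
    [0, 0.015, -0.65],
    [0, 0.015, -0.85],
    [0, 0.015, -0.94],
    [0, 0.015, -0.94],
    [0, 0.015, -0.94],
    [0, 0.015, -0.94],
    [0, 0.015, -0.94],
    [0, 0.015, -0.94],
    [0, 0.015, -0.94],
    [0, 0.015, -0.94],
    [0, 0.015, -0.94]
  ],
  "twist": [
    [0, 0, 0],
    [0, 0, 0],
    [0, 0, 0],
    [0, 0, 0],
    [0, 0, 0],
    [0, 0, 0],
    [0, 0, 0],
    [0, 0, 0],
    [0, 0, 0],
    [0, 0, 0],
    [0, 0, 0],
    [0, 0, 0]
  ],
  "squeeze": 20
}}

```text
time: 37.0
tool_pos: [559.3, 167.4, 9.3]
tool_rot: [[-0.999, -0.038, -0.003], [-0.038, 0.999, -0.003], [0.003, -0.002, -1.0]]
force: [-1.9, -0.2, 7.6]
gripper_width: 0.829
finger_force: 20.0
```

Call:
{"op": "move_arm", "data": {
  "jaw": [0.2, 0.2, 0.2, 0.2, 0.2],
  "travel": [
    [0, 0, 0.1],
    [0, 0, 0.25],
    [-0.12, -0.35, 0.25],
    [-0.12, -0.7, 0.25],
    [-0.12, -0.7, 0.25]
  ],
  "twist": [
    [0, 0, 0],
    [0, 0, 0],
    [0, 0, 0],
    [0, 0, -0.06],
    [0, 0, -0.06]
  ]
}}

```text
time: 37.5
tool_pos: [543.3, 79.9, 38.0]
tool_rot: [[-1.0, -0.002, -0.005], [-0.002, 1.0, -0.003], [0.005, -0.003, -1.0]]
force: [0.7, 0.3, -1.0]
gripper_width: 0.827
finger_force: 20.0
```

Call:
{"op": "move_arm", "data": {
  "jaw": [0.2, 0.2, 0.2, 0.2, 0.2, 0.2, 0.83, 0.83, 0.9, 0.9, 1, 1, 1],
  "travel": [
    [-0.12, -0.35, 0],
    [-0.12, -0.7, 0],
    [-0.12, -0.7, -0.1],
    [-0.12, -0.7, -0.2],
    [-0.12, -0.7, -0.24],
    [-0.12, -0.7, -0.245],
    [-0.12, -0.7, -0.245],
    [-0.12, -0.7, -0.245],
    [-0.12, -0.7, -0.245],
    [-0.12, -0.7, -0.245],
    [-0.12, -0.7, 0.15],
    [-0.12, -0.7, 0.55],
    [-0.12, -0.7, 1]
  ],
  "twist": [
    [0, 0, 0],
    [0, 0, -0.06],
    [0, 0, -0.06],
    [0, 0, -0.06],
    [0, 0, -0.06],
    [0, 0, -0.06],
    [0, 0, -0.06],
    [0, 0, -0.06],
    [0, 0, -0.06],
    [0, 0, -0.06],
    [0, 0, -0.06],
    [0, 0, -0.06],
    [0, 0, -0.06]
  ]
}}

```text
time: 38.8
tool_pos: [527.9, -0.4, 153.9]
tool_rot: [[-1.0, 0.024, -0.008], [0.024, 1.0, -0.002], [0.008, -0.002, -1.0]]
force: [1.4, 0.4, -0.7]
gripper_width: 1.002
finger_force: 0.0
```

Run:
```python
from h import *
plan((528,68,180,0,-30))
```

```text
(528, 68, 180, 0, -30)
  t [0.0, 0.19, 0.073] w [-0.267, -0.262, -0.959] rows 5
  t [0.0, 0.19, 0.073] w [-0.267, -0.262, -0.959] rows 5
  t [0.0, 0.19, 0.073] w [-0.267, -0.262, -0.959] rows 5
```

Call:
{"op": "move_arm", "data": {
  "jaw": [1, 1, 1, 1, 1],
  "travel": [
    [0, 0.19, 0.2],
    [0, 0.19, 0.2],
    [0, 0.19, 0.2],
    [0, 0.19, 0.2],
    [0, 0.19, 0.2]
  ],
  "twist": [
    [-0.267, -0.262, -0.959],
    [-0.267, -0.262, -0.959],
    [-0.267, -0.262, -0.959],
    [-0.267, -0.262, -0.959],
    [-0.267, -0.262, -0.959]
  ]
}}

```text
time: 39.3
tool_pos: [528.2, 23.0, 176.6]
tool_rot: [[-0.857, 0.507, 0.089], [0.489, 0.856, -0.166], [-0.161, -0.098, -0.982]]
force: [-0.3, 0.1, 1.0]
gripper_width: 1.001
finger_force: 0.0
```

Call:
{"op": "move_arm", "data": {
  "jaw": [1, 1, 1, 1, 1],
  "travel": [
    [0, 0.19, 0],
    [0, 0.19, 0],
    [0, 0.19, 0],
    [0, 0.19, 0],
    [0, 0.19, 0]
  ],
  "twist": [
    [-0.267, -0.262, -0.959],
    [-0.267, -0.262, -0.959],
    [-0.267, -0.262, -0.959],
    [-0.267, -0.262, -0.959],
    [-0.267, -0.262, -0.959]
  ]
}}

```text
time: 39.8
tool_pos: [528.6, 45.4, 176.3]
tool_rot: [[-0.491, 0.866, 0.091], [0.799, 0.49, -0.349], [-0.347, -0.099, -0.933]]
force: [0.2, -0.8, -0.3]
gripper_width: 1.0
finger_force: 0.0
```

Call:
{"op": "move_arm", "data": {
  "jaw": [1, 1, 1, 1, 1, 1],
  "travel": [
    [0, 0.19, 0],
    [0, 0.19, 0],
    [0, 0.19, 0],
    [0, 0.19, 0],
    [0, 0.19, 0],
    [0, 0.19, 0]
  ],
  "twist": [
    [-0.267, -0.262, -0.959],
    [-0.267, -0.262, -0.959],
    [-0.267, -0.262, -0.959],
    [-0.267, -0.262, -0.959],
    [-0.267, -0.262, -0.959],
    [-0.267, -0.262, -0.959]
  ]
}}

```text
time: 40.4
tool_pos: [528.8, 67.3, 176.8]
tool_rot: [[-0.003, 1.0, -0.001], [0.866, 0.002, -0.501], [-0.501, -0.003, -0.866]]
force: [0.6, -0.5, 0.2]
gripper_width: 0.999
finger_force: 0.0
```

Run:
```python
from h import *
s=manip.get_state();print(s["tool_pos"].round(1))
i,K,T=snap("wrist","w10.png");np.savez("w10.npz",K=K,T=T)
for p in((530,-38,44),(508,-38,44),(552,-38,44),(530,24,44)):print(proj(K,T,p))
h=cv2.cvtColor(i,cv2.COLOR_RGB2HSV);m=cv2.inRange(h,(95,60,60),(125,255,255))
n,l,st,c=cv2.connectedComponentsWithStats(cv2.morphologyEx(m,cv2.MORPH_CLOSE,np.ones((9,9))))
print([x.tolist() for x in st[1:] if x[4]>250])
m=cv2.inRange(h,(0,0,170),(180,50,255));n,l,st,c=cv2.connectedComponentsWithStats(m)
print([x.tolist() for x in st[1:] if 250<x[4]<3500])
p=tcp((531,3.5,33.5),0,-30);plan(wp(p,0,-30,60),wp(p,0,-30))
```

```text
[528.8  67.3 176.8]
[278.6 217. ]
[259.5 216.9]
[297.6 217.1]
[278.8 174.5]
[[104, 0, 94, 168, 5351], [259, 182, 27, 33, 495], [217, 277, 51, 44, 1744], [264, 358, 26, 35, 819]]
[[259, 141, 40, 77, 1742], [137, 153, 56, 50, 2003], [113, 241, 85, 79, 1890], [359, 240, 84, 79, 1669], [206, 262, 75, 59, 1655], [272, 278, 18, 41, 283], [264, 354, 43, 40, 628], [170, 359, 98, 47, 2808]]
(np.float64(531.0), np.float64(24.0), np.float64(69.0), 0, -30)
  t [0.019, -0.361, -0.9] w [0.002, -0.004, -0.003] rows 4
(np.float64(531.0), np.float64(-6.0), np.float64(17.0), 0, -30)
  t [0.0, -0.25, -0.433] w [0.0, 0.0, 0.0] rows 3
```

View pics/w10.png

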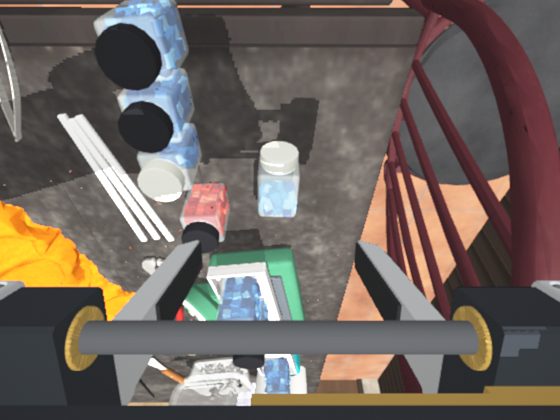

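q lies where predicted: base at row 217, centred on col 279. Grasp it.

Call:
{"op": "move_arm", "data": {
  "jaw": [1, 1, 1, 1],
  "travel": [
    [0.02, -0.1, -0.3],
    [0.02, -0.2, -0.6],
    [0.02, -0.36, -0.9],
    [0.02, -0.36, -0.9]
  ],
  "twist": [
    [0, 0, 0],
    [0, 0, 0],
    [0, 0, 0],
    [0, 0, 0]
  ]
}}

```text
time: 40.85
tool_pos: [526.8, 22.5, 64.5]
tool_rot: [[-0.004, 1.0, -0.011], [0.865, -0.002, -0.502], [-0.502, -0.011, -0.865]]
force: [-0.8, 0.0, 0.2]
gripper_width: 1.001
finger_force: 0.0
```

Call:
{"op": "move_arm", "data": {
  "jaw": [1, 1, 1, 1, -1, -1, -1, -1, -1, -1, -1, -1],
  "travel": [
    [0, -0.1, -0.2],
    [0, -0.2, -0.35],
    [0, -0.25, -0.43],
    [0, -0.25, -0.43],
    [0, -0.25, -0.43],
    [0, -0.25, -0.43],
    [0, -0.25, -0.43],
    [0, -0.25, -0.43],
    [0, -0.25, -0.43],
    [0, -0.25, -0.43],
    [0, -0.25, -0.43],
    [0, -0.25, -0.43]
  ],
  "twist": [
    [0, 0, 0],
    [0, 0, 0],
    [0, 0, 0],
    [0, 0, 0],
    [0, 0, 0],
    [0, 0, 0],
    [0, 0, 0],
    [0, 0, 0],
    [0, 0, 0],
    [0, 0, 0],
    [0, 0, 0],
    [0, 0, 0]
  ]
}}

```text
time: 42.05
tool_pos: [531.0, -5.6, 17.4]
tool_rot: [[0.0, 1.0, -0.002], [0.865, -0.001, -0.502], [-0.502, -0.001, -0.865]]
force: [-1.0, 1.1, 1.4]
gripper_width: 0.474
finger_force: 19.7
```

Call:
{"op": "move_arm", "data": {
  "jaw": [-1, -1, -1, -1],
  "travel": [
    [0, 0, 0.2],
    [0, 0, 0.6],
    [0, 0, 0.95],
    [0, 0, 0.95]
  ],
  "twist": [
    [0, 0, 0],
    [0, 0, 0],
    [0, 0, 0],
    [0, 0, 0]
  ]
}}

```text
time: 42.45
tool_pos: [535.5, -5.4, 138.0]
tool_rot: [[0.006, 1.0, 0.01], [0.865, 0.0, -0.502], [-0.502, 0.012, -0.865]]
force: [0.7, 0.4, -0.3]
gripper_width: 0.474
finger_force: 19.7
```

Run:
```python
from h import *
e=tcp(lane(25,77+42)-11.5*YC,9,60)-[0,0,2]
print(e)
plan((515,-60,245,4,15),wp(e+[0,0,115],9,60),wp(e,9,60))
```

```text
[ 500.31408653 -226.41430672  107.5       ]
(515, -60, 245, 4, 15)
  t [-0.085, -0.228, 0.446] w [0.751, 0.037, 0.068] rows 4
  t [-0.085, -0.228, 0.446] w [0.751, 0.037, 0.068] rows 4
(np.float64(500.3), np.float64(-226.4), np.float64(222.5), 9, 60)
  t [-0.061, -0.693, -0.094] w [0.745, 0.085, 0.079] rows 4
  t [-0.061, -0.693, -0.094] w [0.745, 0.085, 0.079] rows 4
(np.float64(500.3), np.float64(-226.4), np.float64(107.5), 9, 60)
  t [0.0, 0.0, -0.958] w [0.0, 0.0, 0.0] rows 4
```

The 60° end tilt could bring the gripper body near c. I'll set q down with the tool at 52°, so it leans 8° and rocks upright on release.

Run:
```python
from h import *
e=tcp(lane(18,77+46.3)-5.6*YC,9,52)-[0,0,1]
print(e)
plan((515,-60,255,4,15),wp(e+[0,0,115],9,52),wp(e,9,52),wp(e,9,52,100))
```

```text
[ 500.71804386 -228.96479294  110.60243197]
(515, -60, 255, 4, 15)
  t [-0.085, -0.228, 0.488] w [0.751, 0.037, 0.068] rows 4
  t [-0.085, -0.228, 0.488] w [0.751, 0.037, 0.068] rows 4
(np.float64(500.7), np.float64(-229.0), np.float64(225.6), 9, 52)
  t [-0.06, -0.704, -0.123] w [0.613, 0.07, 0.08] rows 4
  t [-0.06, -0.704, -0.123] w [0.613, 0.07, 0.08] rows 4
(np.float64(500.7), np.float64(-229.0), np.float64(110.6), 9, 52)
  t [0.0, 0.0, -0.958] w [0.0, 0.0, 0.0] rows 4
(np.float64(513.0), np.float64(-306.8), np.float64(172.2), 9, 52)
  t [0.103, -0.648, 0.513] w [0.0, 0.0, 0.0] rows 3
```

Call:
{"op": "move_arm", "data": {
  "jaw": [-1, -1, -1, -1],
  "travel": [
    [-0.08, -0.1, 0.49],
    [-0.08, -0.228, 0.49],
    [-0.08, -0.228, 0.49],
    [-0.08, -0.228, 0.49]
  ],
  "twist": [
    [0.25, 0, 0.02],
    [0.5, 0.02, 0.04],
    [0.75, 0.037, 0.068],
    [0.75, 0.037, 0.068]
  ]
}}

```text
time: 42.85
tool_pos: [522.1, -35.8, 191.0]
tool_rot: [[-0.034, 0.999, -0.006], [0.991, 0.033, -0.133], [-0.132, -0.011, -0.991]]
force: [-0.2, -0.5, -0.8]
gripper_width: 0.476
finger_force: 19.7
```

Call:
{"op": "move_arm", "data": {
  "jaw": [-1, -1, -1, -1],
  "travel": [
    [-0.08, -0.1, 0.49],
    [-0.08, -0.228, 0.49],
    [-0.08, -0.228, 0.49],
    [-0.08, -0.228, 0.49]
  ],
  "twist": [
    [0.25, 0, 0.02],
    [0.5, 0.02, 0.04],
    [0.75, 0.037, 0.068],
    [0.75, 0.037, 0.068]
  ]
}}

```text
time: 43.25
tool_pos: [511.3, -62.2, 246.9]
tool_rot: [[-0.068, 0.997, -0.032], [0.964, 0.074, 0.256], [0.258, -0.014, -0.966]]
force: [-0.9, 0.9, -0.8]
gripper_width: 0.471
finger_force: 19.7
```

Call:
{"op": "move_arm", "data": {
  "jaw": [-1, -1, -1, -1],
  "travel": [
    [-0.06, -0.35, -0.06],
    [-0.06, -0.7, -0.06],
    [-0.06, -0.7, -0.06],
    [-0.06, -0.7, -0.06]
  ],
  "twist": [
    [0.25, 0.03, 0.03],
    [0.5, 0.06, 0.06],
    [0.613, 0.07, 0.08],
    [0.613, 0.07, 0.08]
  ]
}}

```text
time: 43.65
tool_pos: [503.9, -144.3, 238.4]
tool_rot: [[-0.091, 0.992, -0.084], [0.829, 0.122, 0.546], [0.552, -0.02, -0.833]]
force: [0.2, 0.4, -1.8]
gripper_width: 0.467
finger_force: 19.7
```

Call:
{"op": "move_arm", "data": {
  "jaw": [-1, -1, -1, -1, -1, -1],
  "travel": [
    [-0.06, -0.35, -0.06],
    [-0.06, -0.7, -0.06],
    [-0.06, -0.7, -0.06],
    [-0.06, -0.7, -0.06],
    [-0.06, -0.7, -0.06],
    [-0.06, -0.7, -0.06]
  ],
  "twist": [
    [0.25, 0.03, 0.03],
    [0.5, 0.06, 0.06],
    [0.613, 0.07, 0.08],
    [0.613, 0.07, 0.08],
    [0.613, 0.07, 0.08],
    [0.613, 0.07, 0.08]
  ]
}}

```text
time: 44.25
tool_pos: [498.1, -226.4, 235.7]
tool_rot: [[-0.104, 0.985, -0.136], [0.611, 0.171, 0.773], [0.785, -0.002, -0.619]]
force: [0.9, -0.0, -0.0]
gripper_width: 0.469
finger_force: 19.7
```

Run:
```python
from h import *
s=manip.get_state();print(s["joint_pos"].round(2),s["gripper_width"])
e=tcp(lane(18,77+46.3)-5.6*YC,9,52)-[0,0,1]
plan(wp(e,9,52))
```

```text
[-0.85  0.42  1.49  0.47  2.02 -0.99] 0.4689609905317709
(np.float64(500.7), np.float64(-229.0), np.float64(110.6), 9, 52)
  t [0.011, -0.011, -0.521] w [0.005, -0.001, -0.015] rows 3
  t [0.011, -0.011, -0.521] w [0.005, -0.001, -0.015] rows 3
```

Call:
{"op": "move_arm", "data": {
  "jaw": [-1, -1, -1, -1],
  "travel": [
    [0.022, -0.022, -0.35],
    [0.022, -0.022, -0.7],
    [0.022, -0.022, -0.9],
    [0.022, -0.022, -0.9]
  ],
  "twist": [
    [0.01, 0, -0.03],
    [0.01, 0, -0.03],
    [0.01, 0, -0.03],
    [0.01, 0, -0.03]
  ]
}}

```text
time: 44.65
tool_pos: [499.0, -228.2, 124.6]
tool_rot: [[-0.09, 0.988, -0.126], [0.603, 0.155, 0.782], [0.792, -0.005, -0.61]]
force: [-0.8, 0.2, -0.8]
gripper_width: 0.472
finger_force: 19.7
```

Call:
{"op": "move_arm", "data": {
  "jaw": [-1, -1, -1, -0.05, 0, 0.3, 0.5, 0.5, 0.6, 0.6, 0.6, 0.8],
  "travel": [
    [0, 0, -0.08],
    [0, 0, -0.14],
    [0, 0, -0.15],
    [0, 0, -0.15],
    [0, 0, -0.15],
    [0, 0, -0.15],
    [0, 0, -0.15],
    [0, 0, -0.15],
    [0.04, -0.23, 0.05],
    [0.07, -0.42, 0.2],
    [0.07, -0.42, 0.5],
    [0.07, -0.42, 0.9]
  ],
  "twist": [
    [0, 0, 0],
    [0, 0, 0],
    [0, 0, 0],
    [0, 0, 0],
    [0, 0, 0],
    [0, 0, 0],
    [0, 0, 0],
    [0, 0, 0],
    [0, 0, 0],
    [0, 0, 0],
    [0, 0, 0],
    [0, 0, 0]
  ]
}}

```text
time: 45.85
tool_pos: [507.8, -281.2, 233.8]
tool_rot: [[-0.089, 0.988, -0.123], [0.603, 0.152, 0.783], [0.793, -0.004, -0.609]]
force: [0.4, -0.0, -0.4]
gripper_width: 0.851
finger_force: 0.0
```

Run:
```python
from h import *
i,K,T=snap("scene","s11.png")
cv2.imwrite("pics/s11c.png",cv2.resize(i[170:300,130:400],None,fx=2.9,fy=2.9,interpolation=cv2.INTER_CUBIC)[:,:,::-1])
plan((480,-80,330,9,10),(425,91,200,3,0))
```

```text
(480, -80, 330, 9, 10)
  t [-0.126, 0.847, 0.36] w [-0.689, -0.104, 0.001] rows 4
  t [-0.126, 0.847, 0.36] w [-0.689, -0.104, 0.001] rows 4
(425, 91, 200, 3, 0)
  t [-0.229, 0.712, -0.542] w [-0.166, -0.017, -0.1] rows 4
  t [-0.229, 0.712, -0.542] w [-0.166, -0.017, -0.1] rows 4
```

View pics/s11c.png

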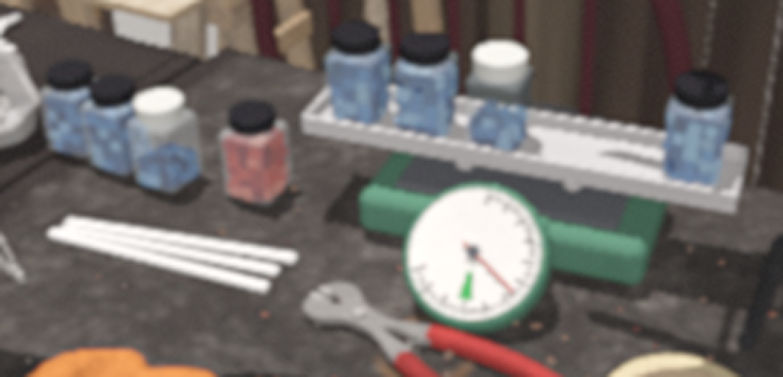

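q stands upright in the lane. The needle is about 54° short of mid-green, close to one full jar plus one white jar. Next: the white jar in the row.

Run:
```python
from h import *
plan((480,-100,300,9,10),(415,40,200,3,0))
```

```text
(480, -100, 300, 9, 10)
  t [-0.126, 0.764, 0.235] w [-0.689, -0.104, 0.001] rows 4
  t [-0.126, 0.764, 0.235] w [-0.689, -0.104, 0.001] rows 4
(415, 40, 200, 3, 0)
  t [-0.271, 0.583, -0.417] w [-0.166, -0.017, -0.1] rows 3
  t [-0.271, 0.583, -0.417] w [-0.166, -0.017, -0.1] rows 3
```

Call:
{"op": "move_arm", "data": {
  "jaw": [1, 1, 1, 1],
  "travel": [
    [-0.12, 0.4, 0.36],
    [-0.12, 0.76, 0.36],
    [-0.12, 0.76, 0.36],
    [-0.12, 0.76, 0.36]
  ],
  "twist": [
    [-0.69, -0.104, 0],
    [-0.69, -0.104, 0],
    [-0.69, -0.104, 0],
    [-0.69, -0.104, 0]
  ]
}}

```text
time: 46.3
tool_pos: [494.6, -188.1, 280.3]
tool_rot: [[-0.134, 0.988, -0.08], [0.846, 0.156, 0.51], [0.516, 0.0, -0.857]]
force: [-0.5, -0.5, -0.1]
gripper_width: 0.999
finger_force: 0.0
```

Call:
{"op": "move_arm", "data": {
  "jaw": [1, 1, 1, 1],
  "travel": [
    [-0.12, 0.4, 0.2],
    [-0.12, 0.76, 0.2],
    [-0.12, 0.76, 0.2],
    [-0.12, 0.76, 0.2]
  ],
  "twist": [
    [-0.69, -0.104, 0],
    [-0.69, -0.104, 0],
    [-0.69, -0.104, 0],
    [-0.69, -0.104, 0]
  ]
}}

```text
time: 46.7
tool_pos: [479.9, -97.5, 302.1]
tool_rot: [[-0.151, 0.988, -0.031], [0.972, 0.154, 0.177], [0.18, -0.004, -0.984]]
force: [-0.2, -1.0, -0.5]
gripper_width: 0.999
finger_force: 0.0
```

Run:
```python
from h import *
plan((405,35,220,3,0))
```

```text
(405, 35, 220, 3, 0)
  t [-0.312, 0.552, -0.342] w [-0.172, -0.021, -0.097] rows 3
  t [-0.312, 0.552, -0.342] w [-0.172, -0.021, -0.097] rows 3
```

Call:
{"op": "move_arm", "data": {
  "jaw": [1, 1, 1, 1],
  "travel": [
    [-0.31, 0.55, -0.34],
    [-0.31, 0.55, -0.34],
    [-0.31, 0.55, -0.34],
    [-0.31, 0.55, -0.34]
  ],
  "twist": [
    [-0.17, -0.02, -0.1],
    [-0.17, -0.02, -0.1],
    [-0.17, -0.02, -0.1],
    [-0.17, -0.02, -0.1]
  ]
}}

```text
time: 47.1
tool_pos: [442.6, -34.1, 260.2]
tool_rot: [[-0.096, 0.995, -0.016], [0.991, 0.097, 0.092], [0.093, -0.007, -0.996]]
force: [0.8, -0.0, 0.6]
gripper_width: 1.0
finger_force: 0.0
```

Call:
{"op": "move_arm", "data": {
  "jaw": [1, 1, 1, 1, 1, 1],
  "travel": [
    [-0.31, 0.55, -0.34],
    [-0.31, 0.55, -0.34],
    [-0.31, 0.55, -0.34],
    [-0.31, 0.55, -0.34],
    [-0.31, 0.55, -0.34],
    [-0.31, 0.55, -0.34]
  ],
  "twist": [
    [-0.17, -0.02, -0.1],
    [-0.17, -0.02, -0.1],
    [-0.17, -0.02, -0.1],
    [-0.17, -0.02, -0.1],
    [-0.17, -0.02, -0.1],
    [-0.17, -0.02, -0.1]
  ]
}}

```text
time: 47.7
tool_pos: [406.7, 31.7, 221.2]
tool_rot: [[-0.044, 0.999, 0.0], [0.999, 0.044, 0.001], [0.001, 0.001, -1.0]]
force: [0.7, 1.0, 0.3]
gripper_width: 0.999
finger_force: 0.0
```

Run:
```python
from h import *
s=manip.get_state();print(s["tool_pos"].round(1))
i,K,T=snap("wrist","w12.png");np.savez("w12.npz",K=K,T=T)
for p in((421,40,78),(424,91,78),(425,142,78)):print("pred",proj(K,T,p))
h=cv2.cvtColor(i,cv2.COLOR_RGB2HSV)
for nm,m in(("w",cv2.inRange(h,(0,0,185),(180,45,255))),("k",cv2.inRange(h,(0,0,0),(180,255,32)))):
    m=cv2.morphologyEx(m,cv2.MORPH_OPEN,np.ones((5,5)))
    n,l,st,c=cv2.connectedComponentsWithStats(m)
    for a,b in zip(st[1:],c[1:]):
        if 600<a[4]<6000 and .7<a[2]/a[3]<1.4 and a[1]+a[3]<300: print(nm,a.tolist(),b.round(0),ray(K,T,*b,78))
```

```text
[406.7  31.7 221.2]
pred [291.2 194.4]
pred [297.  145.2]
pred [301.1  91.7]
w [273, 176, 39, 39, 1237] [292. 195.] [422.1  39.   78. ]
```

The white jar is at (422,39), as expected. Pick it up.

Call:
{"op": "move_arm", "data": {
  "jaw": [1, 1, 1, 1],
  "travel": [
    [0.127, 0.065, -0.3],
    [0.127, 0.065, -0.6],
    [0.127, 0.065, -0.82],
    [0.127, 0.065, -0.82]
  ],
  "twist": [
    [0, 0, 0],
    [0, 0, 0],
    [0, 0, 0],
    [0, 0, 0]
  ]
}}

```text
time: 48.15
tool_pos: [418.2, 40.9, 118.5]
tool_rot: [[-0.045, 0.999, -0.008], [0.999, 0.045, 0.003], [0.003, -0.008, -1.0]]
force: [-0.1, 0.0, -0.3]
gripper_width: 1.0
finger_force: 0.0
```

Call:
{"op": "move_arm", "data": {
  "jaw": [1, 1, 1, 1, -1, -1, -1, -1, -1, -1, -1, -1],
  "travel": [
    [0, 0, -0.3],
    [0, 0, -0.6],
    [0, 0, -0.82],
    [0, 0, -0.82],
    [0, 0, -0.82],
    [0, 0, -0.82],
    [0, 0, -0.82],
    [0, 0, -0.82],
    [0, 0, -0.82],
    [0, 0, -0.82],
    [0, 0, -0.82],
    [0, 0, -0.82]
  ],
  "twist": [
    [0, 0, 0],
    [0, 0, 0],
    [0, 0, 0],
    [0, 0, 0],
    [0, 0, 0],
    [0, 0, 0],
    [0, 0, 0],
    [0, 0, 0],
    [0, 0, 0],
    [0, 0, 0],
    [0, 0, 0],
    [0, 0, 0]
  ],
  "squeeze": 20
}}

```text
time: 49.35
tool_pos: [420.7, 40.9, 23.5]
tool_rot: [[-0.046, 0.999, -0.001], [0.999, 0.046, 0.002], [0.002, -0.001, -1.0]]
force: [-0.6, -0.9, 2.4]
gripper_width: 0.468
finger_force: 19.8
```

Call:
{"op": "move_arm", "data": {
  "jaw": [-1, -1, -1, -1, -1],
  "travel": [
    [0, 0, 0.2],
    [0, 0, 0.6],
    [0, 0, 1],
    [0, 0, 1],
    [0, 0, 1]
  ],
  "twist": [
    [0, 0, 0],
    [0, 0, 0],
    [0, 0, 0],
    [0, 0, 0],
    [0, 0, 0]
  ]
}}

```text
time: 49.85
tool_pos: [421.1, 40.8, 144.1]
tool_rot: [[-0.046, 0.999, 0.001], [0.999, 0.046, 0.001], [0.001, 0.001, -1.0]]
force: [0.4, -0.7, -1.7]
gripper_width: 0.47
finger_force: 19.8
```

Run:
```python
from h import *
e=lane(-36,74+24)
print(e)
plan((430,0,220,9,0),tuple(e[:2])+(220,9,0),tuple(e)+(9,0))
```

```text
[ 510.63164074 -291.55678026   98.        ]
(430, 0, 220, 9, 0)
  t [0.074, -0.34, 0.633] w [-0.002, 0.003, 0.212] rows 3
(np.float64(510.63164074144834), np.float64(-291.55678026142493), 220, 9, 0)
  t [0.224, -0.81, 0.0] w [0.0, 0.0, 0.0] rows 4
  t [0.224, -0.81, 0.0] w [0.0, 0.0, 0.0] rows 4
  t [0.224, -0.81, 0.0] w [0.0, 0.0, 0.0] rows 4
(np.float64(510.63164074144834), np.float64(-291.55678026142493), np.float64(98.0), 9, 0)
  t [0.0, 0.0, -0.508] w [0.0, 0.0, 0.0] rows 3
  t [0.0, 0.0, -0.508] w [0.0, 0.0, 0.0] rows 3
```

Call:
{"op": "move_arm", "data": {
  "jaw": [-1, -1, -1, -1],
  "travel": [
    [0.02, 0, 0.4],
    [0.074, -0.34, 0.7],
    [0.074, -0.34, 0.7],
    [0.074, -0.34, 0.7]
  ],
  "twist": [
    [0, 0, 0],
    [0, 0, 0.1],
    [0, 0, 0.212],
    [0, 0, 0.212]
  ]
}}

```text
time: 50.25
tool_pos: [429.2, -0.6, 226.3]
tool_rot: [[-0.155, 0.988, -0.003], [0.988, 0.155, 0.002], [0.002, -0.002, -1.0]]
force: [-0.2, 0.2, -0.8]
gripper_width: 0.467
finger_force: 19.8
```

Call:
{"op": "move_arm", "data": {
  "jaw": [-1, -1, -1, -1],
  "travel": [
    [0.1, -0.35, 0],
    [0.224, -0.81, 0],
    [0.224, -0.81, 0],
    [0.224, -0.81, 0]
  ],
  "twist": [
    [0, 0, 0],
    [0, 0, 0],
    [0, 0, 0],
    [0, 0, 0]
  ]
}}

```text
time: 50.65
tool_pos: [455.2, -97.1, 224.5]
tool_rot: [[-0.154, 0.988, -0.006], [0.988, 0.154, 0.004], [0.005, -0.005, -1.0]]
force: [0.2, -0.0, -0.6]
gripper_width: 0.468
finger_force: 19.8
```

Call:
{"op": "move_arm", "data": {
  "jaw": [-1, -1, -1, -1],
  "travel": [
    [0.1, -0.35, 0],
    [0.224, -0.81, 0],
    [0.224, -0.81, 0],
    [0.224, -0.81, 0]
  ],
  "twist": [
    [0, 0, 0],
    [0, 0, 0],
    [0, 0, 0],
    [0, 0, 0]
  ]
}}

```text
time: 51.05
tool_pos: [482.8, -193.4, 225.8]
tool_rot: [[-0.156, 0.988, -0.004], [0.988, 0.156, 0.004], [0.004, -0.003, -1.0]]
force: [-0.4, 0.4, -1.5]
gripper_width: 0.469
finger_force: 19.8
```

Call:
{"op": "move_arm", "data": {
  "jaw": [-1, -1, -1, -1, -1],
  "travel": [
    [0.1, -0.35, 0],
    [0.224, -0.81, 0],
    [0.224, -0.81, 0],
    [0.224, -0.81, 0],
    [0.224, -0.81, 0]
  ],
  "twist": [
    [0, 0, 0],
    [0, 0, 0],
    [0, 0, 0],
    [0, 0, 0],
    [0, 0, 0]
  ]
}}

```text
time: 51.55
tool_pos: [509.9, -289.1, 226.9]
tool_rot: [[-0.158, 0.987, -0.002], [0.987, 0.158, 0.003], [0.003, -0.001, -1.0]]
force: [-0.1, 0.6, -0.9]
gripper_width: 0.471
finger_force: 19.8
```

Run:
```python
from h import *
s=manip.get_state();print(s["tool_pos"].round(1))
i,K,T=snap("wrist","w13.png");np.savez("w13.npz",K=K,T=T)
h=cv2.cvtColor(i,cv2.COLOR_RGB2HSV)
for nm,m in(("w",cv2.inRange(h,(0,0,185),(180,45,255))),("k",cv2.inRange(h,(0,0,0),(180,255,45)))):
    m=cv2.morphologyEx(m,cv2.MORPH_OPEN,np.ones((7,7)))
    n,l,st,c=cv2.connectedComponentsWithStats(m)
    for a,b in zip(st[1:],c[1:]):
        if 300<a[4]<9000 : print(nm,a.tolist(),b.round(0))
for sx in(135,78,18,-136):print(sx,proj(K,T,lane(sx,74+78)))
e=lane(-36,74+24);plan(tuple(e)+(9,0))
```

```text
[ 509.9 -289.1  226.9]
w [245, 104, 63, 114, 4549] [281. 172.]
w [158, 123, 48, 75, 2220] [184. 158.]
w [43, 355, 24, 32, 508] [ 55. 369.]
k [452, 6, 108, 60, 1353] [511.  35.]
k [457, 92, 103, 23, 1099] [514. 104.]
k [427, 159, 133, 101, 4284] [504. 218.]
k [503, 252, 57, 69, 1732] [530. 283.]
k [220, 278, 15, 42, 451] [227. 299.]
k [321, 279, 16, 41, 451] [329. 300.]
k [72, 286, 121, 54, 4520] [135. 312.]
k [364, 288, 111, 38, 3426] [416. 307.]
k [172, 360, 28, 33, 705] [187. 379.]
k [357, 360, 29, 33, 634] [368. 378.]
135 [278.3  -7.6]
78 [278.1  78.5]
18 [277.9 158.4]
-136 [277.6 325.2]
(np.float64(510.63164074144834), np.float64(-291.55678026142493), np.float64(98.0), 9, 0)
  t [0.003, -0.01, -0.538] w [-0.002, -0.001, -0.002] rows 3
  t [0.003, -0.01, -0.538] w [-0.002, -0.001, -0.002] rows 3
```

View pics/w13.png

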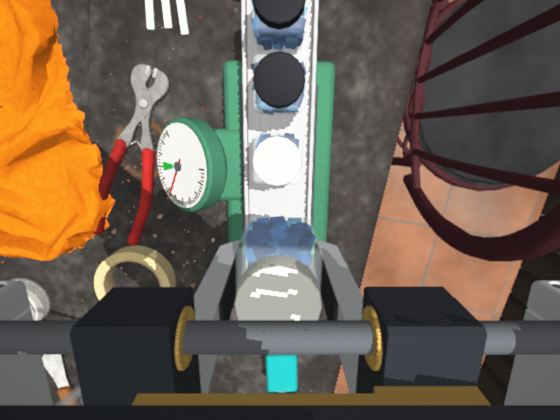

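q is at s≈17, as planned, so the lane is free for this jar. I've gone over the 14-picture allowance: that was the 16th. From here I'll check by numbers only.

Call:
{"op": "move_arm", "data": {
  "jaw": [-1, -1, -1, -1],
  "travel": [
    [0.006, -0.02, -0.3],
    [0.006, -0.02, -0.6],
    [0.006, -0.02, -0.85],
    [0.006, -0.02, -0.85]
  ],
  "twist": [
    [0, 0, 0],
    [0, 0, 0],
    [0, 0, 0],
    [0, 0, 0]
  ]
}}

```text
time: 52.0
tool_pos: [508.1, -289.9, 120.8]
tool_rot: [[-0.158, 0.987, -0.008], [0.987, 0.158, 0.008], [0.009, -0.007, -1.0]]
force: [-0.1, 0.6, -0.7]
gripper_width: 0.463
finger_force: 19.8
```

Call:
{"op": "move_arm", "data": {
  "jaw": [-1, -1, -1, -1, -0.05, 0.1, 0.3, 0.4, 0.4, 0.4, 0.4, 0.6],
  "travel": [
    [0, 0, -0.12],
    [0, 0, -0.2],
    [0, 0, -0.25],
    [0, 0, -0.25],
    [0, 0, -0.25],
    [0, 0, -0.25],
    [0, 0, -0.25],
    [0, 0, -0.25],
    [0, 0, 0],
    [0, 0, 0.4],
    [0, 0, 0.8],
    [0, 0, 0.9]
  ],
  "twist": [
    [0, 0, 0],
    [0, 0, 0],
    [0, 0, 0],
    [0, 0, 0],
    [0, 0, 0],
    [0, 0, 0],
    [0, 0, 0],
    [0, 0, 0],
    [0, 0, 0],
    [0, 0, 0],
    [0, 0, 0],
    [0, 0, 0]
  ]
}}

```text
time: 53.2
tool_pos: [513.2, -295.9, 240.5]
tool_rot: [[-0.157, 0.988, 0.007], [0.988, 0.157, -0.006], [-0.007, 0.006, -1.0]]
force: [0.5, -0.5, 0.2]
gripper_width: 0.752
finger_force: 0.0
```

```bash
cat >> h.py <<'E'
def needle():
    """red needle direction in the scene view's dial, ellipse-rectified by the green mark; compare with pics"""
    s=viewer.snapshot("scene");return s["img"]
def ang(i):
    y0,y1,x0,x1=226,290,263,325
    h=cv2.cvtColor(i[y0:y1,x0:x1],cv2.COLOR_RGB2HSV)
    w=cv2.inRange(h,(0,0,150),(180,60,255));w=cv2.morphologyEx(w,cv2.MORPH_CLOSE,np.ones((7,7)))
    n,l,st,c=cv2.connectedComponentsWithStats(w);k=1+np.argmax(st[1:,4]);
    cn=max(cv2.findContours((l==k).astype(np.uint8),0,1)[0],key=cv2.contourArea);e=cv2.fitEllipse(cv2.convexHull(cn))
    g=cv2.inRange(h,(50,120,60),(75,255,255))&cv2.erode((l==k).astype(np.uint8)*255,np.ones((3,3)))
    r=cv2.inRange(h,(0,60,60),(8,255,255))|cv2.inRange(h,(170,60,60),(180,255,255))
    gm=np.argwhere(g).mean(0)[::-1] if g.any() else None
    p=np.argwhere(r)[:,::-1];d=p-np.array(e[0]);p=p[np.hypot(*d.T)<24];d=p-np.array(e[0])
    f=p[np.hypot(*d.T)>9].mean(0) if len(p) else None
    return e,gm,f,len(p)
E
python3 - <<'E'
from h import *
s=manip.get_state();print(s["tool_pos"].round(1))
i,_,_=snap("scene","s14.png")
for f in("scene0","s1","s2","s7","s11","s14"):
    im=cv2.imread(f"pics/{f}.png")[:,:,::-1].copy();
    e,g,r,n=ang(im);c=np.array(e[0]);a=lambda v:np.degrees(np.arctan2(v[0],-v[1]))%360
    print(f,np.round(e[0],1),np.round(e[1],1),e[2],"green",None if g is None else a(g-c).round(1),"red",None if r is None else a(r-c).round(1),n)
E
```

```text
[ 513.2 -295.9  240.5]
scene0 [26.7 34.3] [47.2 72.8] 29.530956268310547 green 175.5 red 194.8 22
s1 [26.7 34.2] [47.1 73. ] 28.966171264648438 green 175.4 red 196.8 20
s2 [26.3 34. ] [46.  73.4] 28.70710563659668 green 171.8 red 201.1 15
s7 [26.8 34.4] [47.2 73.3] 27.55545425415039 green 175.9 red 194.8 23
s11 [30.9 28.8] [46.6 86.1] 36.664485931396484 green 193.9 red None 0
s14 [30.9 28.8] [46.  86.7] 35.793487548828125 green 192.6 red None 0
```

```bash
cat >> h.py <<'E'
def nd(im,c=(292.8,256.9)):
    im=im.astype(float);Y,X=np.mgrid[:420,:560];dx,dy=X-c[0],Y-c[1];rr=np.hypot(dx,dy)
    red=im[:,:,0]-np.maximum(im[:,:,1],im[:,:,2]);gr=im[:,:,1]-np.maximum(im[:,:,0],im[:,:,2])
    o=[]
    for q,t in((red,20),(gr,30)):
        m=(rr<18)&(rr>4)&(q>t);w=q*m
        o.append((np.degrees(np.arctan2((w*dx).sum(),-(w*dy).sum()))%360,int(m.sum())))
    return o
E
python3 - <<'E'
from h import *
for f in("scene0","s1","s2","s7","s11","s14"):
    im=cv2.imread(f"pics/{f}.png")[:,:,::-1];print(f,nd(im))
e=lane(-36,0);plan((480,-60,260,5,0),(415,85,200,3,0))
E
```

```text
scene0 [(np.float64(124.61074619262979), 31), (np.float64(190.15648202291487), 26)]
s1 [(np.float64(81.82851433052848), 24), (np.float64(190.26994717754778), 27)]
s2 [(np.float64(56.39930027129993), 26), (np.float64(190.23349825779152), 27)]
s7 [(np.float64(117.36755584978144), 29), (np.float64(190.26960238325566), 27)]
s11 [(np.float64(134.32869735384912), 32), (np.float64(190.27248433579953), 27)]
s14 [(np.float64(148.00164171701655), 24), (np.float64(190.2711478973349), 27)]
(480, -60, 260, 5, 0)
  t [-0.138, 0.982, 0.084] w [0.005, 0.006, -0.067] rows 4
  t [-0.138, 0.982, 0.084] w [0.005, 0.006, -0.067] rows 4
(415, 85, 200, 3, 0)
  t [-0.271, 0.604, -0.25] w [0.0, 0.0, -0.033] rows 3
  t [-0.271, 0.604, -0.25] w [0.0, 0.0, -0.033] rows 3
```

The needle now reads 148°, against mid-green at 190°, and a full jar adds about 36°. Add a black jar from the row.

Call:
{"op": "move_arm", "data": {
  "jaw": [1, 1, 1, 1],
  "travel": [
    [-0.138, 0.5, 0.084],
    [-0.138, 0.982, 0.084],
    [-0.138, 0.982, 0.084],
    [-0.138, 0.982, 0.084]
  ],
  "twist": [
    [0, 0, -0.067],
    [0, 0, -0.067],
    [0, 0, -0.067],
    [0, 0, -0.067]
  ]
}}

```text
time: 53.65
tool_pos: [493.5, -173.4, 241.8]
tool_rot: [[-0.125, 0.992, -0.003], [0.992, 0.125, 0.003], [0.003, -0.003, -1.0]]
force: [1.0, 0.2, -0.4]
gripper_width: 0.999
finger_force: 0.0
```

Call:
{"op": "move_arm", "data": {
  "jaw": [1, 1, 1, 1],
  "travel": [
    [-0.138, 0.5, 0.084],
    [-0.138, 0.982, 0.084],
    [-0.138, 0.982, 0.084],
    [-0.138, 0.982, 0.084]
  ],
  "twist": [
    [0, 0, -0.067],
    [0, 0, -0.067],
    [0, 0, -0.067],
    [0, 0, -0.067]
  ]
}}

```text
time: 54.05
tool_pos: [477.4, -56.9, 252.5]
tool_rot: [[-0.09, 0.996, -0.002], [0.996, 0.09, 0.002], [0.002, -0.002, -1.0]]
force: [-0.7, -0.2, -0.1]
gripper_width: 1.001
finger_force: 0.0
```

Call:
{"op": "move_arm", "data": {
  "jaw": [1, 1, 1],
  "travel": [
    [-0.271, 0.604, -0.25],
    [-0.271, 0.604, -0.25],
    [-0.271, 0.604, -0.25]
  ],
  "twist": [
    [0, 0, -0.033],
    [0, 0, -0.033],
    [0, 0, -0.033]
  ]
}}

```text
time: 54.35
tool_pos: [443.0, 15.4, 220.5]
tool_rot: [[-0.072, 0.997, -0.006], [0.997, 0.072, 0.003], [0.003, -0.006, -1.0]]
force: [-0.9, 0.3, -0.1]
gripper_width: 1.002
finger_force: 0.0
```

Call:
{"op": "move_arm", "data": {
  "jaw": [1, 1, 1, 1, 1],
  "travel": [
    [-0.271, 0.604, -0.25],
    [-0.271, 0.604, -0.25],
    [-0.271, 0.604, -0.25],
    [-0.271, 0.604, -0.25],
    [-0.271, 0.604, -0.25]
  ],
  "twist": [
    [0, 0, -0.033],
    [0, 0, -0.033],
    [0, 0, -0.033],
    [0, 0, -0.033],
    [0, 0, -0.033]
  ]
}}

```text
time: 54.85
tool_pos: [414.1, 85.2, 194.2]
tool_rot: [[-0.051, 0.999, 0.0], [0.999, 0.051, 0.001], [0.001, 0.0, -1.0]]
force: [0.7, -0.4, -0.7]
gripper_width: 1.0
finger_force: 0.0
```

Run:
```python
from h import *
s=manip.get_state();print(s["tool_pos"].round(1))
i,K,T=snap("wrist","w15.png");np.savez("w15.npz",K=K,T=T)
im,_,_=snap("scene","s15.png");print(nd(im))
for p in((424.5,92,78),(425.6,142,78)):
    u=proj(K,T,p);print("pred",u)
    x,y=map(int,u);g=cv2.cvtColor(i,cv2.COLOR_RGB2GRAY)[y-40:y+40,x-40:x+40] if y>40 else None
    if g is not None:
        m=(g<45).astype(np.uint8);m=cv2.morphologyEx(m,cv2.MORPH_OPEN,np.ones((7,7)));n,l,st,c=cv2.connectedComponentsWithStats(m)
        print([(a.tolist(),(b+[x-40,y-40]).round(1),ray(K,T,*(b+[x-40,y-40]),78)) for a,b in zip(st[1:],c[1:]) if a[4]>200])
plan((424.5,92,24,3,0))
```

```text
[414.1  85.2 194.2]
[(np.float64(148.00226761141144), 24), (np.float64(190.27366562552498), 27)]
pred [288.4 201.4]
[]
pred [292.7 149.1]
[]
(424.5, 92, 24, 3, 0)
  t [0.044, 0.027, -0.709] w [-0.001, 0.0, 0.002] rows 3
  t [0.044, 0.027, -0.709] w [-0.001, 0.0, 0.002] rows 3
```

Run:
```python
from h import *
d=np.load("w15.npz");K,T=d["K"],d["T"]
g=cv2.cvtColor(cv2.imread("pics/w15.png"),cv2.COLOR_BGR2GRAY)
print(g[200,250:330:6],g[150,250:330:6])
c=cv2.HoughCircles(cv2.medianBlur(g[100:260,200:380],3),cv2.HOUGH_GRADIENT,1,25,param1=80,param2=15,minRadius=17,maxRadius=32)
for x,y,r in c[0][:6]: print(x+200,y+100,r,ray(K,T,x+200,y+100,78))
```

```text
[112 110  75  93  66  68  70  69  71  69 115 115 119 110] [ 80  85  86  55 174  76  77  77  77  78  79  99  83  82]
287.5 199.5 20.1 [423.5  93.8  78. ]
295.5 144.5 21.2 [427.9 146.4  78. ]
```

Black jar cap found at (424,93.5). Pick it up.

Call:
{"op": "move_arm", "data": {
  "jaw": [1, 1, 1, 1],
  "travel": [
    [0.083, 0.06, -0.3],
    [0.083, 0.06, -0.55],
    [0.083, 0.06, -0.71],
    [0.083, 0.06, -0.71]
  ],
  "twist": [
    [0, 0, 0],
    [0, 0, 0],
    [0, 0, 0],
    [0, 0, 0]
  ]
}}

```text
time: 55.35
tool_pos: [421.0, 93.2, 105.9]
tool_rot: [[-0.051, 0.999, -0.006], [0.999, 0.051, 0.002], [0.002, -0.006, -1.0]]
force: [0.0, 0.8, -0.9]
gripper_width: 0.999
finger_force: 0.0
```

Call:
{"op": "move_arm", "data": {
  "jaw": [1, 1, 1, 1, -1, -1, -1, -1, -1, -1, -1, -1],
  "travel": [
    [0, 0, -0.3],
    [0, 0, -0.55],
    [0, 0, -0.71],
    [0, 0, -0.71],
    [0, 0, -0.71],
    [0, 0, -0.71],
    [0, 0, -0.71],
    [0, 0, -0.71],
    [0, 0, -0.71],
    [0, 0, -0.71],
    [0, 0, -0.71],
    [0, 0, -0.71]
  ],
  "twist": [
    [0, 0, 0],
    [0, 0, 0],
    [0, 0, 0],
    [0, 0, 0],
    [0, 0, 0],
    [0, 0, 0],
    [0, 0, 0],
    [0, 0, 0],
    [0, 0, 0],
    [0, 0, 0],
    [0, 0, 0],
    [0, 0, 0]
  ],
  "squeeze": 25
}}

```text
time: 56.55
tool_pos: [422.8, 93.9, 23.3]
tool_rot: [[-0.053, 0.999, -0.001], [0.999, 0.053, 0.002], [0.002, -0.0, -1.0]]
force: [0.6, 0.0, 1.0]
gripper_width: 0.47
finger_force: 24.7
```

Call:
{"op": "move_arm", "data": {
  "jaw": [-1, -1, -1, -1, -1],
  "travel": [
    [0, 0, 0.2],
    [0, 0, 0.6],
    [0, 0, 1],
    [0, 0, 1],
    [0, 0, 1]
  ],
  "twist": [
    [0, 0, 0],
    [0, 0, 0],
    [0, 0, 0],
    [0, 0, 0],
    [0, 0, 0]
  ]
}}

```text
time: 57.05
tool_pos: [423.0, 93.9, 143.6]
tool_rot: [[-0.053, 0.999, 0.001], [0.999, 0.053, 0.001], [0.001, 0.001, -1.0]]
force: [0.3, 0.2, -2.0]
gripper_width: 0.469
finger_force: 24.8
```

Run:
```python
from h import *
e=lane(-85,71+24)
plan((430,40,225,9,0),tuple(e[:2])+(225,9,0),tuple(e)+(9,0))
```

```text
(430, 40, 225, 9, 0)
  t [0.059, -0.449, 0.678] w [-0.003, 0.002, 0.2] rows 3
(np.float64(518.2969295284196), np.float64(-339.9535089505867), 225, 9, 0)
  t [0.184, -0.792, 0.0] w [0.0, 0.0, 0.0] rows 3
  t [0.184, -0.792, 0.0] w [0.0, 0.0, 0.0] rows 3
  t [0.184, -0.792, 0.0] w [0.0, 0.0, 0.0] rows 3
  t [0.184, -0.792, 0.0] w [0.0, 0.0, 0.0] rows 3
(np.float64(518.2969295284196), np.float64(-339.9535089505867), np.float64(95.0), 9, 0)
  t [0.0, 0.0, -0.542] w [0.0, 0.0, 0.0] rows 3
  t [0.0, 0.0, -0.542] w [0.0, 0.0, 0.0] rows 3
```

Call:
{"op": "move_arm", "data": {
  "jaw": [-1, -1, -1, -1],
  "travel": [
    [0.02, 0, 0.4],
    [0.06, -0.3, 0.7],
    [0.06, -0.45, 0.7],
    [0.06, -0.45, 0.7]
  ],
  "twist": [
    [0, 0, 0],
    [0, 0, 0.1],
    [0, 0, 0.2],
    [0, 0, 0.2]
  ]
}}

```text
time: 57.45
tool_pos: [429.4, 38.5, 225.7]
tool_rot: [[-0.154, 0.988, -0.003], [0.988, 0.154, 0.001], [0.002, -0.003, -1.0]]
force: [0.1, -0.2, -2.3]
gripper_width: 0.467
finger_force: 24.8
```

Call:
{"op": "move_arm", "data": {
  "jaw": [-1, -1, -1, -1],
  "travel": [
    [0.08, -0.35, 0],
    [0.184, -0.79, 0],
    [0.184, -0.79, 0],
    [0.184, -0.79, 0]
  ],
  "twist": [
    [0, 0, 0],
    [0, 0, 0],
    [0, 0, 0],
    [0, 0, 0]
  ]
}}

```text
time: 57.85
tool_pos: [450.8, -54.7, 224.4]
tool_rot: [[-0.154, 0.988, -0.006], [0.988, 0.154, 0.004], [0.005, -0.005, -1.0]]
force: [-0.9, 0.6, -1.4]
gripper_width: 0.471
finger_force: 24.8
```

Call:
{"op": "move_arm", "data": {
  "jaw": [-1, -1, -1, -1],
  "travel": [
    [0.08, -0.35, 0],
    [0.184, -0.79, 0],
    [0.184, -0.79, 0],
    [0.184, -0.79, 0]
  ],
  "twist": [
    [0, 0, 0],
    [0, 0, 0],
    [0, 0, 0],
    [0, 0, 0]
  ]
}}

```text
time: 58.25
tool_pos: [473.5, -148.6, 225.5]
tool_rot: [[-0.156, 0.988, -0.004], [0.988, 0.156, 0.004], [0.004, -0.003, -1.0]]
force: [0.2, 0.1, -2.8]
gripper_width: 0.47
finger_force: 24.8
```

Call:
{"op": "move_arm", "data": {
  "jaw": [-1, -1, -1, -1],
  "travel": [
    [0.08, -0.35, 0],
    [0.184, -0.79, 0],
    [0.184, -0.79, 0],
    [0.184, -0.79, 0]
  ],
  "twist": [
    [0, 0, 0],
    [0, 0, 0],
    [0, 0, 0],
    [0, 0, 0]
  ]
}}

```text
time: 58.65
tool_pos: [496.0, -242.9, 226.1]
tool_rot: [[-0.157, 0.988, -0.003], [0.988, 0.157, 0.004], [0.004, -0.002, -1.0]]
force: [0.4, -0.0, -1.3]
gripper_width: 0.471
finger_force: 24.8
```

Call:
{"op": "move_arm", "data": {
  "jaw": [-1, -1, -1, -1, -1, -1],
  "travel": [
    [0.08, -0.35, 0],
    [0.184, -0.79, 0],
    [0.184, -0.79, 0],
    [0.184, -0.79, 0],
    [0.184, -0.79, 0],
    [0.184, -0.79, 0]
  ],
  "twist": [
    [0, 0, 0],
    [0, 0, 0],
    [0, 0, 0],
    [0, 0, 0],
    [0, 0, 0],
    [0, 0, 0]
  ]
}}

```text
time: 59.25
tool_pos: [518.3, -337.2, 227.3]
tool_rot: [[-0.159, 0.987, -0.001], [0.987, 0.159, 0.002], [0.002, -0.001, -1.0]]
force: [-0.4, 0.2, -1.4]
gripper_width: 0.469
finger_force: 24.8
```

```bash
cat >> h.py <<'E'
def caps(img,K,T,z,box,rmin=12,rmax=32,p2=15):
    x0,y0,x1,y1=box;g=cv2.cvtColor(img,cv2.COLOR_RGB2GRAY)[y0:y1,x0:x1]
    c=cv2.HoughCircles(cv2.medianBlur(g,3),cv2.HOUGH_GRADIENT,1,18,param1=80,param2=p2,minRadius=rmin,maxRadius=rmax)
    for x,y,r in ([] if c is None else c[0][:9]):
        q=ray(K,T,x+x0,y+y0,z);print("cap",round(x+x0),round(y+y0),"r",round(float(r),1),q,"s",np.dot(q[:2]-C,YC[:2]).round(1),"grey",int(g[int(y),int(x)]))
E
python3 - <<'E'
from h import *
s=manip.get_state();print(s["tool_pos"].round(1))
i,K,T=snap("wrist","w16.png");caps(i,K,T,74+78,(230,0,330,240))
t,K2,T2=snap("top","t16.png");caps(t,K2,T2,74+78,(220,150,400,240),5,12,9)
for sx in(135,78,17,-38,-136):print(sx,proj(K,T,lane(sx,152)),proj(K2,T2,lane(sx,152)))
e=lane(-85,71+24);plan(tuple(e)+(9,0))
E
```

```text
[ 518.3 -337.2  227.3]
cap 278 170 r 23.5 [ 511.8 -296.1  152. ] s -40.7 grey 253
cap 276 92 r 31.4 [ 501.5 -236.4  152. ] s 19.9 grey 254
cap 278 16 r 25.7 [ 494.8 -185.1  152. ] s 71.6 grey 64
cap 272 36 r 31.4 [ 491.7 -198.8  152. ] s 58.6 grey 44
cap 274 200 r 30.3 [ 512.5 -321.4  152. ] s -65.8 grey 243
cap 270 118 r 29.2 [ 500.  -256.8  152. ] s -0.0 grey 253
cap 284 56 r 15.5 [ 502.8 -211.4  152. ] s 44.4 grey 69
cap 246 200 r 9.1 [ 484.5 -122.5  152. ] s 135.1 grey 45
cap 308 174 r 10.3 [ 541.9 -267.4  152. ] s -17.0 grey 118
cap 348 156 r 5.5 [ 580.  -362.1  152. ] s -116.5 grey 78
cap 332 196 r 11.4 [ 486.3 -320.7  152. ] s -61.0 grey 102
cap 302 154 r 9.1 [ 590.2 -255.1  152. ] s -12.4 grey 141
cap 352 224 r 6.2 [ 420.3 -363.4  152. ] s -92.8 grey 63
cap 340 174 r 11.4 [ 539.9 -343.9  152. ] s -92.3 grey 120
cap 390 164 r 8.0 [ 558.2 -458.6  152. ] s -208.4 grey 132
cap 318 238 r 6.2 [ 390.3 -287.   152. ] s -12.7 grey 104
135 [277.3 -90.7] [245.6 199.8]
78 [277.2   5.5] [269.9 195.3]
17 [277.   95.5] [295.9 190.6]
-38 [276.9 167.2] [319.3 186.3]
-136 [276.7 277.1] [360.9 178.7]
(np.float64(518.2969295284196), np.float64(-339.9535089505867), np.float64(95.0), 9, 0)
  t [-0.0, -0.009, -0.552] w [-0.001, -0.001, -0.002] rows 3
  t [-0.0, -0.009, -0.552] w [-0.001, -0.001, -0.002] rows 3
```

Call:
{"op": "move_arm", "data": {
  "jaw": [-1, -1, -1, -1, -1],
  "travel": [
    [0.003, -0.035, -0.2],
    [0.003, -0.035, -0.25],
    [0.003, -0.035, -0.25],
    [0.003, -0.035, -0.25],
    [0.003, -0.035, -0.25]
  ],
  "twist": [
    [0, 0, 0],
    [0, 0, 0],
    [0, 0, 0],
    [0, 0, 0],
    [0, 0, 0]
  ]
}}

```text
time: 59.85
tool_pos: [519.0, -343.7, 198.3]
tool_rot: [[-0.157, 0.988, 0.0], [0.988, 0.157, 0.0], [0.0, 0.0, -1.0]]
force: [1.1, 0.5, -1.5]
gripper_width: 0.468
finger_force: 24.8
```

Run:
```python
from h import *
e=lane(-87,71+24);plan(tuple(e)+(9,0))
```

```text
(np.float64(518.6097984585001), np.float64(-341.928885631777), np.float64(95.0), 9, 0)
  t [-0.003, 0.015, -0.861] w [-0.001, 0.001, -0.001] rows 4
```

Call:
{"op": "move_arm", "data": {
  "jaw": [-1, -1, -1, -1, -1, -1, -1, -0.05, 0.1, 0.25, 0.35, 0.4, 0.4, 0.4, 0.4, 0.6],
  "travel": [
    [0, 0.012, -0.2],
    [0, 0.012, -0.45],
    [0, 0.012, -0.65],
    [0, 0.012, -0.78],
    [0, 0.012, -0.84],
    [0, 0.012, -0.885],
    [0, 0.012, -0.885],
    [0, 0.012, -0.885],
    [0, 0.012, -0.885],
    [0, 0.012, -0.885],
    [0, 0.012, -0.885],
    [0, 0.012, -0.885],
    [0, 0.012, -0.6],
    [0, 0.012, -0.2],
    [0, 0.012, 0.2],
    [0, 0.012, 0.3]
  ],
  "twist": [
    [0, 0, 0],
    [0, 0, 0],
    [0, 0, 0],
    [0, 0, 0],
    [0, 0, 0],
    [0, 0, 0],
    [0, 0, 0],
    [0, 0, 0],
    [0, 0, 0],
    [0, 0, 0],
    [0, 0, 0],
    [0, 0, 0],
    [0, 0, 0],
    [0, 0, 0],
    [0, 0, 0],
    [0, 0, 0]
  ]
}}

```text
time: 61.45
tool_pos: [520.8, -344.1, 240.5]
tool_rot: [[-0.157, 0.988, 0.007], [0.988, 0.157, -0.006], [-0.007, 0.006, -1.0]]
force: [0.3, -0.9, 1.2]
gripper_width: 0.755
finger_force: 0.0
```

Call:
{"op": "move_arm", "data": {
  "jaw": [0.6, 0.6, 0.6, 0.6, 0.6, 0.6, 0.6, 0.6, 0.6, 0.6],
  "travel": [
    [-0.1, 0.4, 0.5],
    [-0.1, 0.9, 0.6],
    [-0.1, 0.9, 0.6],
    [-0.1, 0.9, 0.6],
    [-0.1, 0.9, 0.6],
    [-0.1, 0.9, 0.6],
    [-0.1, 0.9, 0.6],
    [-0.1, 0.9, 0.6],
    [-0.1, 0.9, 0.6],
    [-0.1, 0.9, 0.6]
  ],
  "twist": [
    [0, 0, 0],
    [0, 0, 0],
    [0, 0, 0],
    [0, 0, 0],
    [0, 0, 0],
    [0, 0, 0],
    [0, 0, 0],
    [0, 0, 0],
    [0, 0, 0],
    [0, 0, 0]
  ]
}}

```text
time: 62.45
tool_pos: [506.5, -234.4, 304.9]
tool_rot: [[-0.156, 0.988, -0.001], [0.988, 0.156, 0.002], [0.002, -0.001, -1.0]]
force: [0.4, -0.3, -0.6]
gripper_width: 0.8
finger_force: 0.0
```

Run:
```python
from h import *
im,_,_=snap("scene","s17.png");print(nd(im))
# all green px and red px angle spread in the dial
Y,X=np.mgrid[:420,:560];dx,dy=X-292.8,Y-256.9;r=np.hypot(dx,dy);f=im.astype(float)
for rng in((5,9),(9,13),(13,18)):
  for nm,q,t in(("red",f[:,:,0]-f[:,:,1:].max(2),20),("green",f[:,:,1]-np.maximum(f[:,:,0],f[:,:,2]),30)):
    m=(r>rng[0])&(r<rng[1])&(q>t);a=np.degrees(np.arctan2(dx[m],-dy[m]))%360;print(rng,nm,m.sum(),a.min().round() if m.any() else 0,a.mean().round(1) if m.any() else 0,a.max().round() if m.any() else 0)
```

```text
[(np.float64(189.07223463716736), 3), (np.float64(194.6480634146077), 7)]
(5, 9) red 2 187.0 188.2 189.0
(5, 9) green 0 0 0 0
(9, 13) red 0 0 0 0
(9, 13) green 3 193.0 194.9 197.0
(13, 18) red 0 0 0 0
(13, 18) green 4 192.0 194.4 196.0
```

The needle now overlaps the green sector. I'll measure it finely by differencing against the previous image, and in the closer wrist view.

Run:
```python
from h import *
def L(f):return cv2.imread(f"pics/{f}.png")[:,:,::-1].astype(float)
Y,X=np.mgrid[:420,:560];dx,dy=X-292.8,Y-256.9;r=np.hypot(dx,dy);a=np.degrees(np.arctan2(dx,-dy))%360
A,B,S=L("s15"),L("s17"),L("s7")
D=np.abs(A-B).sum(2)
for lo,hi in((5,10),(10,14),(14,18)):
    m=(r>lo)&(r<hi)&(a>165)&(a<215);w=D*m;print("diff",lo,(w*a).sum()/w.sum(), w.sum().round())
    g=A[:,:,1]-np.maximum(A[:,:,0],A[:,:,2]);m=(r>lo)&(r<hi)&(g>15);print("green before",a[m].min().round(1),a[m].max().round(1),m.sum())
for rr in(9,12,15):
    print(rr,[tuple(int(v) for v in B[round(256.9-rr*np.cos(np.radians(t))),round(292.8+rr*np.sin(np.radians(t)))]) for t in range(172,212,5)])
i,K,T=snap("wrist","w17.png")
h=cv2.cvtColor(i,cv2.COLOR_RGB2HSV)
g=cv2.inRange(h,(50,100,60),(80,255,255));rd=cv2.inRange(h,(0,120,80),(6,255,255))|cv2.inRange(h,(172,120,80),(180,255,255))
for nm,m in(("g",g),("r",rd)):
    n,l,st,c=cv2.connectedComponentsWithStats(m);print(nm,[(x.tolist(),y.round(1).tolist()) for x,y in zip(st[1:],c[1:]) if x[4]>8])
```

```text
diff 5 188.51923760653736 1049.0
green before 185.0 199.1 8
diff 10 183.4321666881094 1283.0
green before 183.5 198.9 15
diff 14 177.66295093352895 3626.0
green before 183.0 198.8 13
9 [(246, 242, 238), (224, 220, 213), (187, 170, 149), (187, 170, 149), (172, 164, 120), (193, 208, 180), (235, 239, 229), (235, 239, 229)]
12 [(246, 242, 237), (225, 228, 217), (183, 187, 162), (145, 151, 95), (130, 175, 110), (192, 217, 190), (233, 237, 226), (249, 246, 240)]
15 [(203, 198, 194), (205, 204, 197), (163, 184, 154), (145, 155, 110), (149, 169, 117), (194, 219, 191), (233, 237, 226), (252, 247, 243)]
g [([186, 116, 62, 152, 3089], [231.5, 189.9]), ([300, 116, 19, 152, 1885], [309.8, 189.3]), ([182, 194, 7, 4, 14], [184.7, 195.7])]
r [([270, 23, 3, 8, 15], [270.6, 26.2]), ([240, 43, 23, 8, 76], [251.3, 46.1]), ([265, 43, 5, 4, 12], [267.8, 44.2]), ([553, 103, 7, 29, 75], [557.1, 116.6]), ([552, 137, 8, 8, 24], [555.3, 140.5]), ([548, 144, 12, 13, 72], [553.5, 151.0]), ([129, 175, 23, 48, 449], [138.8, 196.4]), ([151, 182, 23, 78, 765], [164.3, 220.1]), ([124, 238, 8, 13, 59], [128.6, 245.0])]
```

Run:
```python
from h import *
plan((380,-310,250,9,0))
```

```text
(380, -310, 250, 9, 0)
  t [-0.527, -0.316, -0.229] w [-0.001, -0.001, 0.0] rows 3
  t [-0.527, -0.316, -0.229] w [-0.001, -0.001, 0.0] rows 3
```

Call:
{"op": "move_arm", "data": {
  "jaw": [0.6, 0.6, 0.6, 0.6, 0.6, 0.6],
  "travel": [
    [-0.9, -0.6, -0.1],
    [-0.9, -0.6, -0.1],
    [-0.9, -0.6, -0.1],
    [-0.9, -0.6, -0.1],
    [-0.9, -0.6, -0.1],
    [-0.9, -0.6, -0.1]
  ],
  "twist": [
    [0, 0, 0],
    [0, 0, 0],
    [0, 0, 0],
    [0, 0, 0],
    [0, 0, 0],
    [0, 0, 0]
  ]
}}

```text
time: 63.15
tool_pos: [399.2, -305.7, 293.4]
tool_rot: [[-0.157, 0.988, -0.0], [0.988, 0.157, 0.001], [0.001, -0.0, -1.0]]
force: [0.5, -0.0, 0.3]
gripper_width: 0.802
finger_force: 0.0
```

Run:
```python
from h import *
i,K,T=snap("wrist","w18.png");f=i.astype(float)
h=cv2.cvtColor(i,cv2.COLOR_RGB2HSV)
w=cv2.inRange(h,(0,0,190),(180,40,255));w=cv2.morphologyEx(w,cv2.MORPH_CLOSE,np.ones((9,9)))
n,l,st,c=cv2.connectedComponentsWithStats(w)
for a,b in zip(st[1:],c[1:]):
    if a[4]>800: print("white",a.tolist(),b.round(1))
g=cv2.inRange(h,(45,90,60),(80,255,255));n,l,st,c=cv2.connectedComponentsWithStats(g);print("g",[(x.tolist(),y.round(1).tolist()) for x,y in zip(st[1:],c[1:]) if x[4]>10])
rd=cv2.inRange(h,(0,90,60),(8,255,255))|cv2.inRange(h,(172,90,60),(180,255,255))
n,l,st,c=cv2.connectedComponentsWithStats(rd);print("r",[(x.tolist(),y.round(1).tolist()) for x,y in zip(st[1:],c[1:]) if x[4]>8])
```

```text
white [249, 0, 35, 50, 1501] [265.5  22.4]
white [332, 10, 72, 278, 4629] [371.2 152.9]
white [222, 75, 42, 71, 1280] [242.8 106.8]
white [252, 124, 56, 73, 3193] [279.3 160. ]
white [168, 355, 117, 49, 2293] [226.3 382.2]
g [([259, 72, 83, 166, 3731], [317.2, 152.1]), ([407, 74, 4, 9, 28], [408.8, 77.6]), ([399, 102, 10, 45, 235], [403.1, 123.9]), ([259, 158, 10, 4, 24], [262.3, 159.5]), ([393, 164, 9, 34, 150], [397.1, 179.4]), ([389, 219, 7, 18, 47], [393.0, 225.7])]
r [([331, 0, 28, 5, 93], [344.6, 1.3]), ([494, 0, 25, 16, 129], [503.7, 5.6]), ([200, 138, 26, 53, 514], [210.9, 161.4]), ([455, 141, 2, 6, 10], [455.6, 143.9]), ([219, 146, 30, 85, 870], [235.8, 187.9]), ([447, 152, 104, 56, 778], [475.3, 174.2]), ([254, 162, 5, 2, 9], [256.2, 162.6]), ([453, 194, 8, 9, 9], [456.8, 198.0]), ([192, 206, 10, 16, 62], [196.7, 215.1]), ([467, 208, 9, 8, 9], [471.0, 211.7]), ([490, 208, 9, 4, 9], [494.0, 209.3]), ([500, 212, 9, 4, 9], [504.0, 213.4])]
```

The needle tip sits about 4–5° before six o'clock, about 3.05 rad, inside the green sector. Last check from above: all caps, by number.

Call:
{"op": "move_arm", "data": {
  "jaw": [0.6, 0.6, 0.6, 0.6, 0.6, 0.6, 0.6, 0.6],
  "travel": [
    [0.3, 0, 0.6],
    [0.7, -0.2, 0.8],
    [0.8, -0.4, 0.8],
    [0.8, -0.4, 0.8],
    [0.8, -0.4, 0.8],
    [0.8, -0.4, 0.8],
    [0.8, -0.4, 0.8],
    [0.8, -0.4, 0.8]
  ],
  "twist": [
    [0, 0, 0],
    [0, 0, 0],
    [0, 0, 0],
    [0, 0, 0],
    [0, 0, 0],
    [0, 0, 0],
    [0, 0, 0],
    [0, 0, 0]
  ]
}}

```text
time: 64.0
tool_pos: [494.0, -353.3, 389.2]
tool_rot: [[-0.157, 0.988, -0.001], [0.988, 0.157, 0.001], [0.002, -0.001, -1.0]]
force: [0.1, -0.1, 0.2]
gripper_width: 0.798
finger_force: 0.0
```

Run:
```python
from h import *
print(manip.get_state()["tool_pos"].round(1))
i,K,T=snap("wrist","w19.png");g=cv2.cvtColor(i,cv2.COLOR_RGB2GRAY)
for sx in(135,78,18,-39,-87,-136):
    u=proj(K,T,lane(sx,142));u0=proj(K,T,lane(sx,64));x,y=map(int,u);print("exp",sx,u)
    if 25<y<320: caps(i,K,T,142,(x-32,y-24,x+32,y+24),11,20,12)
im,K1,T1=snap("scene","s19.png");print(nd(im))
t,K2,T2=snap("top","t19.png")
p0=cv2.imread("pics/top0.png")[:,:,::-1]
def pen(a):
    m=(a[170:228,374:390].max(2)<40);q=np.argwhere(m);return q.mean(0).round(1),len(q)
print("pen",pen(p0),pen(t))
for nm,p in(("red",(443,-41,78)),("row1",(426,144,78))):
    u=proj(K2,T2,p);x,y=map(int,u);print(nm,u);caps(t,K2,T2,78,(x-16,y-16,x+16,y+16),6,11,8)
```

```text
[ 494.  -353.3  389.2]
exp 135 [299.6  -5.3]
exp 78 [298.8  47.3]
cap 298 46 r 19.4 [ 492.3 -178.2  142. ] s 78.8 grey 77
exp 18 [298.   98.5]
cap 302 100 r 19.4 [ 507.1 -239.9  142. ] s 15.6 grey 255
exp -39 [297.2 143.7]
cap 294 146 r 19.4 [ 506.6 -297.7  142. ] s -41.4 grey 255
exp -87 [296.7 179.3]
cap 302 180 r 19.4 [ 526.6 -340.9  142. ] s -87.2 grey 56
exp -136 [296.1 213.7]
cap 298 212 r 13.4 [ 527.9 -388.3  142. ] s -134.3 grey 52
[(np.float64(187.54088447157747), 6), (np.float64(194.63432774374857), 7)]
pen (array([27.5,  4. ]), 78) (array([36.4, 10.1]), 164)
red [214.7 222.2]
cap 216 222 r 8.2 [442.2 -45.3  78. ] s 217.9 grey 47
row1 [139.2 231.1]
cap 138 234 r 10.4 [420.1 145.5  78. ] s 409.8 grey 51
```

Run:
```python
from h import *
i,K,T=snap("wrist");g=cv2.cvtColor(i,cv2.COLOR_RGB2GRAY);h=cv2.cvtColor(i,cv2.COLOR_RGB2HSV)
for sx,k in((78,1),(18,0),(-40,0),(-87,1),(-136,1)):
    x,y=map(int,proj(K,T,lane(sx,142)));y0,x0=max(y-26,0),x-30
    s=np.s_[y0:y+26,x0:x+30]
    m=((g[s]<95)&(h[s][:,:,1]<90) if k else (g[s]>243)).astype(np.uint8)
    m=cv2.morphologyEx(m,cv2.MORPH_OPEN,np.ones((5,5)));n,l,st,c=cv2.connectedComponentsWithStats(m)
    if n<2: print(sx,"none");continue
    j=1+np.argmax(st[1:,4]);q=ray(K,T,*(c[j]+[x0,y0]),142);d=q[:2]-C
    print(sx,st[j].tolist(),"s",np.dot(d,YC[:2]).round(1),"xoff",np.dot(d,[np.cos(np.radians(A)),np.sin(np.radians(A))]).round(1))
a=cv2.imread("pics/scene0.png").astype(int);b=cv2.imread("pics/s19.png").astype(int)
r=np.s_[248:292,382:406];print("pen diff",np.abs(a[r]-b[r]).mean(),[np.argwhere(v[r].max(2)<45).mean(0).round(1) for v in(a,b)])
```

```text
78 [15, 10, 31, 37, 878] s 76.6 xoff -0.1
18 [16, 0, 33, 52, 1044] s 17.8 xoff 3.6
-40 [17, 13, 29, 30, 728] s -42.0 xoff 1.7
-87 [18, 14, 27, 29, 621] s -88.2 xoff 0.4
-136 [0, 0, 60, 52, 1775] s -146.0 xoff 0.5
pen diff 10.360164141414142 [array([20.9,  6.3]), array([30.7,  7.6])]
```

Run:
```python
from h import *
r=np.s_[240:300,375:415]
for f in("scene0","s1","s7","s11","s14","s17","s19"):
    v=cv2.imread(f"pics/{f}.png")[r];m=(v.max(2)<28).astype(np.uint8);n,l,st,c=cv2.connectedComponentsWithStats(m)
    print(f,[(s.tolist(),q.round(1).tolist()) for s,q in zip(st[1:],c[1:]) if s[4]>25])
```

```text
scene0 []
s1 []
s7 []
s11 []
s14 []
s17 []
s19 []
```

Run:
```python
from h import *
r=np.s_[246:292,380:406]
for f in("scene0","s7","s11","s14","s17","s19"):
    v=cv2.imread(f"pics/{f}.png")[r].max(2)
    # horizontal minimum per row = pen's dark line
    print(f,[(int(v[k].argmin()),int(v[k].min())) for k in range(2,46,5)])
```

```text
scene0 [(4, 80), (18, 58), (0, 47), (7, 43), (7, 49), (3, 45), (12, 56), (11, 54), (6, 46)]
s7 [(4, 85), (17, 49), (14, 40), (13, 40), (12, 40), (11, 40), (8, 38), (6, 42), (7, 48)]
s11 [(4, 86), (20, 39), (15, 41), (14, 40), (12, 39), (11, 41), (9, 42), (10, 44), (6, 46)]
s14 [(3, 82), (21, 59), (1, 49), (6, 44), (17, 49), (2, 47), (0, 51), (7, 39), (6, 44)]
s17 [(4, 81), (18, 59), (1, 48), (6, 44), (6, 50), (1, 48), (13, 57), (11, 55), (9, 47)]
s19 [(3, 83), (18, 59), (7, 50), (6, 44), (6, 51), (11, 40), (8, 39), (6, 40), (7, 46)]
```

The s17 pen profile matches the start, and the other differences are arm shadow. The pen has not moved, so I'm handing in.

```bash
python3 -c "
from station import manip
print(manip.close_job(), manip.get_state()['time'])"
```

```text
the job is handed in; nothing more can be done
the job is handed in; nothing more can be done
```

The job is handed in at about 64 s, verdict not shown: needle at about 3.05 rad (green), all fallen jars stood up, six blue jars (b, f, q, a white-capped jar, a row black jar, c) in the carrier, red and the other black jar upright on the bench, pen unmoved; I viewed 16 pictures, over the limit of 14.

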